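# Drop the sheet to the middle rails and load it with lidded tubs

### The job

The small baking sheet has been left on the top rails of the kitchen rack: move it to the middle pair of rails and slide it fully home. Stand every white tub upright on the sheet, flat on its floor, each closed with a wooden lid properly seated (any lid fits any tub, a spare one may stay behind), and leave the spice jar and the steel tin standing where they are.

Things in the scene. Friction and masses are not known exactly. Their poses are not given: they have to be found in the camera images.
- rack: fixed dark steel rack, 300 long x 190 wide x 172 mm tall, open on top and at the mouth (-x end); origin on the counter under its middle, z up, x from mouth to back: the push-in direction. Three pairs of rails along x, top faces 50, 100, 150 mm above the counter; ledges cover |y| 69 to 84 mm; between them it is open but for a foot bar and the back stop bars
- rack_mid (a point): the middle rail pair: a point midway between the two rails, level with their top faces (100 mm up), axes as the rack's. Side guides 83 mm either side, 14 mm tall. Rails run from x = -135 to +133 mm, with flared, down-sloping lead-ins out to x = -162 mm. A stop bar's face is at x = +133 mm: a sheet fully home has its origin about 3 mm beyond this point
- sheet: aluminium baking sheet, 260 (x) x 160 mm (y), floor 3 mm thick, rim all round to 9 mm above its underside, 250 g; origin at the centre of its underside, z up. A grip plate stands off its -x end. Starts on the rack's top rails, grip at the mouth, origin at rack x -40 to -2 mm
- sheet_grip (a point): top centre of the sheet's upright grip plate: 10 mm thick (sheet x), 60 mm wide (y), 45 mm tall from the sheet's underside, centred 170 mm from the sheet's origin towards -x, joined to it by a flat tongue 60 mm wide and 3 mm thick; axes as the sheet's
- tub1: open square white ceramic tub, 46 x 46 mm outside, 45 mm tall, walls and floor 3 mm (inside 40 x 40 mm), about 120 g; origin at the centre of its underside, z up, x and y along its sides. Three or four of the tubs are present, an absent one reads None from the start
- tub2: open square white ceramic tub, 46 x 46 mm outside, 45 mm tall, walls and floor 3 mm (inside 40 x 40 mm), about 120 g; origin at the centre of its underside, z up, x and y along its sides. Three or four of the tubs are present, an absent one reads None from the start
- tub3: open square white ceramic tub, 46 x 46 mm outside, 45 mm tall, walls and floor 3 mm (inside 40 x 40 mm), about 120 g; origin at the centre of its underside, z up, x and y along its sides. Three or four of the tubs are present, an absent one reads None from the start
- tub4: open square white ceramic tub, 46 x 46 mm outside, 45 mm tall, walls and floor 3 mm (inside 40 x 40 mm), about 120 g; origin at the centre of its underside, z up, x and y along its sides. Three or four of the tubs are present, an absent one reads None from the start
- lid1: square wooden lid, 50 g: plate 50 x 50 x 5 mm, under it a 34 x 34 mm plug 6 mm deep, on it a bar knob 30 mm long (along x), 14 thick (y), 24 tall. Origin: centre of the plug's underside, z up; plate 6 to 11 mm, knob 11 to 35 mm above it. Fits any tub at any quarter turn; seated, plug inside the tub, plate on its rim, lid origin 39 mm above the tub's origin
- lid2: square wooden lid, 50 g: plate 50 x 50 x 5 mm, under it a 34 x 34 mm plug 6 mm deep, on it a bar knob 30 mm long (along x), 14 thick (y), 24 tall. Origin: centre of the plug's underside, z up; plate 6 to 11 mm, knob 11 to 35 mm above it. Fits any tub at any quarter turn; seated, plug inside the tub, plate on its rim, lid origin 39 mm above the tub's origin
- lid3: square wooden lid, 50 g: plate 50 x 50 x 5 mm, under it a 34 x 34 mm plug 6 mm deep, on it a bar knob 30 mm long (along x), 14 thick (y), 24 tall. Origin: centre of the plug's underside, z up; plate 6 to 11 mm, knob 11 to 35 mm above it. Fits any tub at any quarter turn; seated, plug inside the tub, plate on its rim, lid origin 39 mm above the tub's origin
- lid4: square wooden lid, 50 g: plate 50 x 50 x 5 mm, under it a 34 x 34 mm plug 6 mm deep, on it a bar knob 30 mm long (along x), 14 thick (y), 24 tall. Origin: centre of the plug's underside, z up; plate 6 to 11 mm, knob 11 to 35 mm above it. Fits any tub at any quarter turn; seated, plug inside the tub, plate on its rim, lid origin 39 mm above the tub's origin
- spice_jar: closed round jar, 44 mm across, 70 mm tall, stands among the tubs and lids, not part of the job; origin at the centre of its underside
- tin: closed steel tin, 48 mm across, 60 mm tall, stands among the tubs and lids, not part of the job; origin at the centre of its underside
Mind the look-alikes: they are no part of the job. Leave any black look-alike of the lid3 alone.

How it is judged:
By the outcome, as a careful person would: the job done as asked, in the order asked, and still so for the second after the job is handed in, with the robot touching nothing.
Of tub1, tub2, tub3, tub4 only 3 to 4 are there at a start; the rules pass over those that are not, and their reading is None.
At some moment in a run one of tub1, tub2, tub3, tub4, lid1, lid2, lid3, lid4 may be knocked a few centimetres aside while the robot is not near it.
It also fails if it takes over 210 s, if anything falls off the work surface, if the arm or the gripper's body presses on something with over 40 N, if the wrist force passes 120 N, or if a joint passes its speed limit or range.

### The arm

A 7-joint arm with a two-finger parallel gripper is mounted at the origin on the work surface. World frame = base frame: x ahead of the robot, y to its left, z up, the work surface at z = 0. Lengths are in m, angles in degrees, forces in N, time in s.
With the tool pointing down it reaches from about 0.4 to 0.925 m from the base axis. Payload 5.6 kg.
Tool frame: the origin (TCP) lies between the finger pads; the fingertips stand 14 mm ahead of it and the grasp point (between the pads) lies 5 mm behind it; z points along the fingers, y is the line along which they close (so a half turn about z gives the same grasp; the last joint's range is limited). The gripper opens to 85 mm and grips with 20 to 120 N. Pads are 22 mm wide; open, the fingers measure 114 mm over their backs; the gripper's body (76 mm by 85 mm) begins 54 mm behind the grasp point. The pads swing forward as they close: fully open they stand 13 mm farther back than shut.
Start: joints at [71.276, 26.786, -0.665, 91.828, 0.344, 61.387, -3.226], TCP at [0.182, -0.624, 0.245] pointing down, gripper open.
Joint ranges: [-144.91, 144.91], [-17.63, 115.5], [-89.93, 88.59], [15.96, 139.68], [-74.01, 254.01], [8.47, 105.57], [-167.45, 167.45]. Speed limits (degrees/s): [147.25, 147.25, 180, 180, 180, 180, 180].

### API

Orientations are given as a 3x3 rotation matrix whose columns are the frame's x, y, z axes.
In Python, from cell import bot gives the robot as it stands.
- The arm moves only by the tool jog_arm, never from a script. Its argument "commands" is a list of rows, each a list of 7 numbers: the turn, a rotation vector about the tool's x, y, z in rad, then the shift along the tool's x, y, z in cm, then the finger opening in cm, from 0 to 8.54. A call has 1 to 5 rows; each row shifts and turns the commanded pose from where the row before left it, along the tool's axes as they then stand; what a row does not reach is not made up. A row lasts 1/8 s, in which the tool goes at most 62.5 mm and 10.7 degrees, less where a joint would pass 70% of its speed; a pose out of reach is approached as far as the arm can. A call with a gripper value outside its range is refused whole. The fingers move at their own pace and stop on an object; "newtons" is the grip in N (left out, the last holds). Time passes only in rows, so rows that do not move let the fingers close. It gives the time, the measured TCP pose, the force and the opening at its end, in the units of the state.
- bot.state(): the state, without advancing time (a new reading comes with each control period).
- bot.grab_frame(name): name is "scene" or "top" or "wrist"; returns the picture (420x560x3 uint8, red, green, blue); there is no depth.
- bot.camera_params(name): a dict with "vfov" (degrees; the focal length in pixels is half the picture's height over the tangent of half this angle, whatever the lens; pixels are square), "cx", "cy" (the principal point, pixels), "R" (3x3) and "t" (3): a world point X has camera coordinates R X + t. Camera axes: x right, y down, z forward; pixel columns grow to the right and rows downward; lengths in m; the calibration is good to about 2 mm. A picture is of the moment at which its call begins: read the wrist's pose just before it. camera_params takes no time and is no camera call; for the wrist camera it gives the pose at the moment of the call.
- bot.finish_job(): hands the job in, once; it reports no verdict.
Trained networks look in the newest picture that a camera, given by its name, has taken for a name from the list of things; names that differ only in an ending like _2 or _b are one class to them, and where a whole thing is asked for, a point or a joint stands for the part that bears it (a point fixed in the world has none). Each returns a list of dicts, best first, with "score" (0 to 1); they miss things now and then, are a little off and sometimes report something else, mostly with a low value. They report only what shows in the picture. A call takes as long as a camera call. They do not tell look-alikes from the thing itself.
- bot.recognise(camera, thing): "location" ([x, y, z] in m, in world coordinates, good to about 4 mm: the middle of the surface that is visible of it).
- bot.silhouettes(camera, thing): "mask" (420x560 bool, what is visible of it).
The state is a dict: "clock": time; "joints": joint angles; "qd": joint speeds; "effort": joint torques, N m; "tcp_pos": TCP position; "tool_rot": TCP orientation; "force": force on the tool from outside, world axes, zero at the start; "ft_torque": the same for the moment, N m; "opening": finger opening in m.
Only numpy, scipy, OpenCV 4.12 (cv2) and the standard library are available. Lean on these libraries where they do the work, as an engineer would, in place of code of your own. Each camera call takes 0.05 s, during which the arm holds its last target. There are 200 camera calls.

## Working session

There is one attempt and no reset: what is moved stays moved. The work goes in short steps, Python scripts to look and compute and a tool call to move; the robot and the scene stay as the last step left them, time stands still between calls to the robot, and variables do not carry over. Pictures are saved under pics/ and viewed, on a budget of 14 in all, crops included, one or two more only if the job needs it, and the job is handed in when it is done.

Besides the shell and the picture viewer there is one more tool, called as name(argument=value, ...) on one line, values as JSON. jog_arm: Moves the arm, as the interface text tells. Its arguments: {"type":"object","properties":{"commands":{"type":"array","items":{"type":"array","items":{"type":"number"}}},"newtons":{"type":"number"}},"required":["commands"]}

```bash
ls; mkdir -p pics; cat > h.py <<'E'
from cell import bot
import numpy as np, cv2
def snap(cam,fn=None,crop=None,scale=1):
    im=bot.grab_frame(cam)
    if fn:
        o=im[:,:,::-1]
        if crop: x0,y0,x1,y1=crop; o=o[y0:y1,x0:x1]
        cv2.imwrite('pics/'+fn,cv2.resize(o,None,fx=scale,fy=scale,interpolation=cv2.INTER_CUBIC))
    return im
def cam(n):
    p=bot.camera_params(n); f=210/np.tan(np.radians(p['vfov'])/2)
    return f,p['cx'],p['cy'],np.array(p['R']),np.array(p['t'])
def proj(n,X,c=None):
    f,cx,cy,R,t=c or cam(n); q=R@np.array(X,float)+t
    return np.array([cx+f*q[0]/q[2],cy+f*q[1]/q[2]])
def unproj(n,uv,z,c=None):
    f,cx,cy,R,t=c or cam(n); d=R.T@np.array([(uv[0]-cx)/f,(uv[1]-cy)/f,1]); o=-R.T@t
    return o+d*(z-o[2])/d[2]
def st():
    s=bot.state(); print('t',round(s['clock'],2),'tcp',np.round(s['tcp_pos'],4),'F',np.round(s['force'],1),'op',round(s['opening'],4)); print(np.round(s['tool_rot'],3).tolist(),np.round(s['joints'],1)); return s
E
python3 - <<'E'
from h import *
st()
for c in('top','scene'):
    snap(c,c+'0.png',None,1.4 if 0 else 1.4)
    print(c,{k:np.round(v,3).tolist() for k,v in bot.camera_params(c).items()})
    for th in('rack','sheet','sheet_grip','tub1','lid1','lid3','spice_jar','tin'):
        r=bot.recognise(c,th); print(th,[(round(x['score'],2),np.round(x['location'],3).tolist(),np.round(proj(c,x['location'])).astype(int).tolist()) for x in r])
E
```

```text
pics
t 0.0 tcp [ 0.1818 -0.6235  0.2443] F [-0.3 -0.4 -0.3] op 0.0852
[[0.96, 0.28, -0.001], [0.28, -0.96, 0.002], [-0.0, -0.002, -1.0]] [71.3 26.8 -0.7 91.9  0.3 61.4 -3.2]
top {'vfov': 53.291, 'cx': 280.786, 'cy': 213.45, 'R': [[-0.013, -1.0, -0.007], [-0.983, 0.014, -0.182], [0.182, 0.004, -0.983]], 't': [-0.044, 0.503, 1.024]}
rack [(0.72, [0.472, 0.314, 0.113], [128, 223])]
sheet [(0.59, [0.554, 0.246, 0.152], [153, 185])]
sheet_grip [(0.72, [0.552, 0.24, 0.151], [155, 186])]
tub1 [(0.92, [0.573, -0.058, 0.011], [283, 190]), (0.73, [0.559, -0.16, 0.01], [321, 194]), (0.58, [0.679, -0.095, 0.02], [296, 151])]
lid1 [(0.81, [0.348, -0.226, 0.007], [349, 274]), (0.73, [0.565, -0.281, 0.009], [367, 192]), (0.68, [0.448, -0.281, 0.012], [369, 235]), (0.68, [0.307, -0.358, 0.01], [402, 290]), (0.53, [0.566, -0.375, 0.009], [402, 191])]
lid3 [(0.81, [0.348, -0.226, 0.007], [349, 274]), (0.73, [0.565, -0.281, 0.009], [367, 192]), (0.68, [0.448, -0.281, 0.012], [369, 235]), (0.68, [0.307, -0.358, 0.01], [402, 290]), (0.53, [0.566, -0.375, 0.009], [402, 191])]
spice_jar [(0.73, [0.444, -0.
[... 594 characters left out ...]
027], [304, 270])]
lid1 [(0.97, [0.688, -0.215, 0.009], [263, 344]), (0.94, [0.313, -0.359, 0.008], [139, 245]), (0.8, [0.355, -0.224, 0.011], [199, 237]), (0.79, [0.57, -0.287, 0.011], [206, 313]), (0.73, [0.569, -0.377, 0.014], [163, 329]), (0.57, [0.459, -0.287, 0.014], [188, 275])]
lid3 [(0.97, [0.688, -0.215, 0.009], [263, 344]), (0.94, [0.313, -0.359, 0.008], [139, 245]), (0.8, [0.355, -0.224, 0.011], [199, 237]), (0.79, [0.57, -0.287, 0.011], [206, 313]), (0.73, [0.569, -0.377, 0.014], [163, 329]), (0.57, [0.459, -0.287, 0.014], [188, 275])]
spice_jar [(0.98, [0.459, -0.067, 0.047], [277, 232])]
tin [(0.89, [0.459, -0.175, 0.049], [234, 247]), (0.58, [0.64, 0.264, 0.105], [447, 216])]
```

View pics/top0.png

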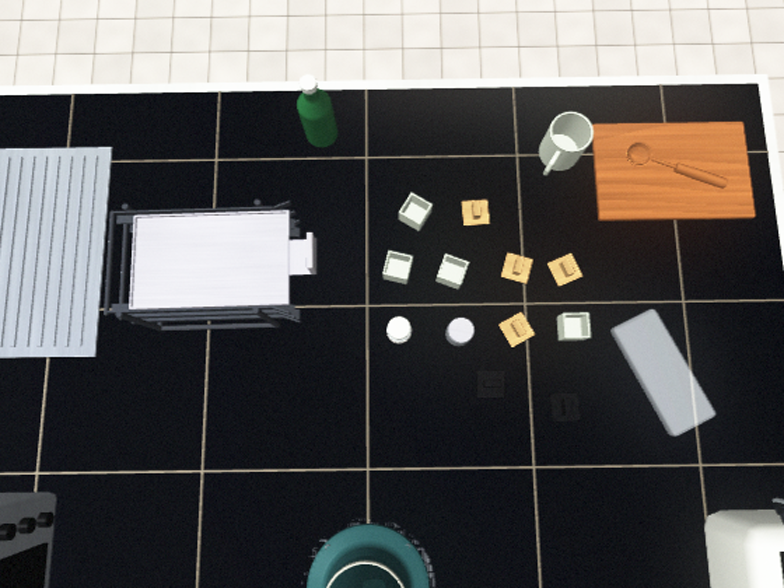

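View pics/scene0.png

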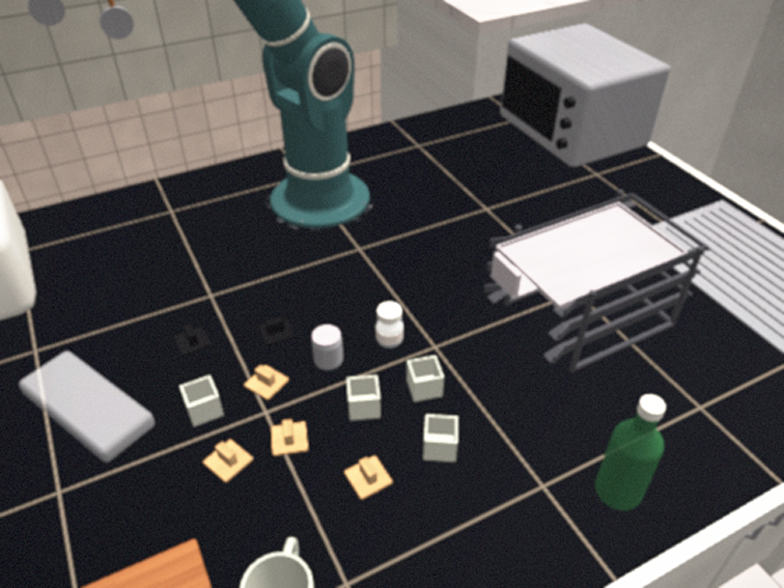

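```bash
cat >> h.py <<'E'
from scipy.optimize import minimize
def box(x0,x1,y0,y1,z0,z1): return np.array([[x,y,z] for x in(x0,x1) for y in(y0,y1) for z in(z0,z1)])/1000.
M={'tub':[box(-23,23,-23,23,0,45)],
 'lid':[box(-25,25,-25,25,6,11),box(-15,15,-7,7,11,35)],
 'sheet':[box(-130,130,-80,80,0,9),box(-175,-130,-30,30,0,3),box(-175,-165,-30,30,0,45)]}
S=4
def render(n,m,x,y,z,a,c):
    f,cx,cy,R,t=c; im=np.zeros((420*S,560*S),np.uint8)
    Rz=np.array([[np.cos(a),-np.sin(a),0],[np.sin(a),np.cos(a),0],[0,0,1]])
    for b in M[m]:
        q=(b@Rz.T+[x,y,z])@R.T+t; uv=np.c_[cx+f*q[:,0]/q[:,2],cy+f*q[:,1]/q[:,2]]
        h=cv2.convexHull(((uv+.5)*S*16).astype(np.int32)); cv2.fillConvexPoly(im,h,255,shift=4)
    return cv2.resize(im,(560,420),interpolation=cv2.INTER_AREA)/255.
def fit(m,views,x0,z,a0s):
    """views: list of (camname, mask, camtuple)"""
    best=None
    for a0 in a0s:
        def cost(p):
            e=0
            for n,k,c in views:
                r=render(n,m,p[0]/100,p[1]/100,z,p[2]/10,c); k=k.astype(float)
                e+=1-np.minimum(r,k).sum()/max(np.maximum(r,k).sum(),1)
            return e/len(views)
        p0=np.array([x0[0]*100,x0[1]*100,a0*10])
        r=minimize(cost,p0,method='Nelder-Mead',options=dict(initial_simplex=p0+np.array([[0,0,0],[.8,0,0],[0,.8,0],[0,0,2.]]),xatol=.01,fatol=1e-4,maxiter=120))
        if best is None or r.fun<best[0]: best=(r.fun,r.x[0]/100,r.x[1]/100,np.degrees(r.x[2]/10))
    return best
def findall(thing,cams,z,m=None,newpic=True,dmax=.035):
    """detect + fit; returns list of (cost,x,y,yaw,brightness)"""
    m=m or thing.rstrip('1234'); det=[]
    for n in cams:
        im=bot.grab_frame(n) if newpic else None
        c=cam(n)
        for s in bot.silhouettes(n,thing):
            k=s['mask']
            if s['score']<.3 or k.sum()<20: continue
            v,u=np.nonzero(k); X=unproj(n,(u.mean(),v.mean()),z+.015,c)
            det.append((n,k,c,X,im[k].mean() if im is not None else 0))
    out=[];used=set()
    for i,d in enumerate(det):
        if i in used: continue
        g=[j for j,e in enumerate(det) if j not in used and np.hypot(*(e[3]-d[3])[:2])<dmax]
        gg={}
        for j in g: gg.setdefault(det[j][0],j)
        used|=set(g)
        vs=[det[j][:3] for j in gg.values()]
        r=fit(m,vs,np.mean([det[j][3] for j in gg.values()],0),z,[np.radians(q) for q in ((0,30,60) if m=='tub' else (0,45,90,135))])
        out.append((*r,d[4],'+'.join(gg)))
    return out
E
cat > all.py <<'E'
from h import *
for th in('tub1','lid1'):
    for o in findall(th,('top','scene'),0): print(th,'cost %.3f x %.4f y %.4f yaw %.1f br %.0f %s'%o)
E
python3 all.py; python3 - <<'E'
from h import *
v=[]
for n in('top','scene'):
    bot.grab_frame(n)
    s=bot.silhouettes(n,'sheet')[0]; k=s['mask']; print(n,s['score'],k.sum()); v.append((n,k,cam(n)))
    k2=bot.silhouettes(n,'rack'); print([ (q['score'],q['mask'].sum()) for q in k2])
for vv in ([v[0]],[v[1]],v): print('sheet',np.round(fit('sheet',vv,(.555,.35),.150,[1.5,1.65]),4))
E
```

```text
tub1 cost 0.067 x 0.5680 y -0.0581 yaw -13.1 br 203 top+scene
tub1 cost 0.088 x 0.5579 y -0.1594 yaw 68.7 br 199 top+scene
tub1 cost 0.057 x 0.4511 y -0.3809 yaw 1.0 br 200 top+scene
tub1 cost 0.063 x 0.6769 y -0.0940 yaw 58.6 br 187 top+scene
lid1 cost 0.092 x 0.4497 y -0.2789 yaw 27.6 br 175 top+scene
lid1 cost 0.078 x 0.5627 y -0.3769 yaw 23.0 br 181 top+scene
lid1 cost 0.083 x 0.6786 y -0.2100 yaw 3.2 br 172 top+scene
lid1 cost 0.094 x 0.3056 y -0.3600 yaw 0.4 br 28 top+scene
lid1 cost 0.096 x 0.5664 y -0.2853 yaw 73.4 br 185 top+scene
lid1 cost 0.128 x 0.3495 y -0.2268 yaw 86.4 br 31 top+scene
lid1 cost 0.940 x 0.5445 y 0.4029 yaw 81.6 br 80 scene
top 0.79 8203
[(0.83, np.int64(2999))]
scene 0.85 5776
[(0.85, np.int64(3353))]
sheet [1.86000e-02 5.54900e-01 2.51700e-01 9.07394e+01]
sheet [5.52000e-02 5.49900e-01 2.52800e-01 9.26011e+01]
sheet [4.20000e-02 5.54300e-01 2.52100e-01 9.11784e+01]
```

```bash
cat >> h.py <<'E'
def plan(wps,s=None,tool0=None):
    """wps: list of (x,y,z,yaw_deg_of_tool_y or None,opening_cm,rows or None); tool vertical. prints rows."""
    s=bot.state(); p=np.array(s['tcp_pos']); R=np.array(s['tool_rot'])
    from scipy.spatial.transform import Rotation as Ro
    for (x,y,z,yaw,op,n) in wps:
        if yaw is None: Rt=R
        else:
            a0=np.degrees(np.arctan2(R[1,1],R[0,1])); d=(yaw-a0+90)%180-90
            a=np.radians(a0+d); Y=np.array([np.cos(a),np.sin(a),0]); Z=np.array([0,0,-1.]); Rt=np.c_[np.cross(Y,Z),Y,Z]
        w=Ro.from_matrix(R.T@Rt).as_rotvec(); dp=np.array([x,y,z])-p
        k=n or max(1,int(np.ceil(np.linalg.norm(dp)/.06)),int(np.ceil(np.linalg.norm(w)/.18)))
        rows=[]
        for i in range(k):
            rows.append([*np.round(w/k,3).tolist(),*np.round(R.T@dp/k*100,2).tolist(),op])
            R=R@Ro.from_rotvec(w/k).as_matrix()
        p=p+dp; R=Rt
        print('->',np.round(p,4).tolist()); 
        for i in range(0,len(rows),5): print(rows[i:i+5])
E
python3 - <<'E'
from h import *
s=bot.state();c=cam('wrist');R=np.array(s['tool_rot']);o=-c[3].T@c[4]
print(c[0],'cam in tool',np.round(R.T@(o-s['tcp_pos']),4),np.round(R.T@c[3].T,3).tolist())
plan([(.33,-.35,.40,None,8.5,None),(.555,-.20,.40,-40,8.5,None),(.555,.06,.40,-89,8.5,None)])
E
```

```text
352.3327354554686 cam in tool [ 0.0776 -0.0002 -0.1287] [[-0.0, -0.953, -0.304], [1.0, -0.0, 0.0], [-0.0, -0.304, 0.953]]
-> [0.33, -0.35, 0.4]
[[0.0, 0.0, 0.0, 3.65, -3.69, -2.58, 8.5], [0.0, 0.0, 0.0, 3.65, -3.69, -2.58, 8.5], [0.0, 0.0, 0.0, 3.65, -3.69, -2.58, 8.5], [0.0, 0.0, 0.0, 3.65, -3.69, -2.58, 8.5], [0.0, 0.0, 0.0, 3.65, -3.69, -2.58, 8.5]]
[[0.0, 0.0, 0.0, 3.65, -3.69, -2.58, 8.5]]
-> [0.555, -0.2, 0.4]
[[0.0, 0.0, -0.118, 5.16, -1.62, -0.0, 8.5], [0.0, 0.0, -0.118, 5.31, -1.0, -0.0, 8.5], [0.0, 0.0, -0.118, 5.4, -0.37, -0.0, 8.5], [0.0, 0.0, -0.118, 5.4, 0.27, -0.0, 8.5], [0.0, 0.0, -0.118, 5.33, 0.9, -0.0, 8.5]]
-> [0.555, 0.06, 0.4]
[[0.0, 0.0, 0.171, 3.98, -3.34, 0.0, 8.5], [0.0, 0.0, 0.171, 3.36, -3.97, 0.0, 8.5], [0.0, 0.0, 0.171, 2.63, -4.49, 0.0, 8.5], [0.0, 0.0, 0.171, 1.83, -4.87, 0.0, 8.5], [0.0, 0.0, 0.171, 0.97, -5.11, 0.0, 8.5]]
```

```bash
python3 - <<'E'
from h import *
plan([(.33,-.35,.40,None,8.5,6),(.60,.15,.40,-89,8.5,10)])
E
```

```text
-> [0.33, -0.35, 0.4]
[[0.0, 0.0, 0.0, 3.65, -3.69, -2.58, 8.5], [0.0, 0.0, 0.0, 3.65, -3.69, -2.58, 8.5], [0.0, 0.0, 0.0, 3.65, -3.69, -2.58, 8.5], [0.0, 0.0, 0.0, 3.65, -3.69, -2.58, 8.5], [0.0, 0.0, 0.0, 3.65, -3.69, -2.58, 8.5]]
[[0.0, 0.0, 0.0, 3.65, -3.69, -2.58, 8.5]]
-> [0.6, 0.15, 0.4]
[[0.0, 0.0, 0.027, 3.99, -4.04, -0.0, 8.5], [0.0, 0.0, 0.027, 3.88, -4.15, -0.0, 8.5], [0.0, 0.0, 0.027, 3.77, -4.25, -0.0, 8.5], [0.0, 0.0, 0.027, 3.66, -4.35, -0.0, 8.5], [0.0, 0.0, 0.027, 3.54, -4.45, -0.0, 8.5]]
[[0.0, 0.0, 0.027, 3.42, -4.54, -0.0, 8.5], [0.0, 0.0, 0.027, 3.3, -4.63, -0.0, 8.5], [0.0, 0.0, 0.027, 3.17, -4.71, -0.0, 8.5], [0.0, 0.0, 0.027, 3.05, -4.8, -0.0, 8.5], [0.0, 0.0, 0.027, 2.92, -4.88, -0.0, 8.5]]
```

jog_arm(commands=[[0, 0, 0, 3.65, -3.69, -2.58, 8.5], [0, 0, 0, 3.65, -3.69, -2.58, 8.5], [0, 0, 0, 3.65, -3.69, -2.58, 8.5], [0, 0, 0, 3.65, -3.69, -2.58, 8.5], [0, 0, 0, 3.65, -3.69, -2.58, 8.5]])

```text
clock: 2.22
tcp_pos: [0.3062, -0.3941, 0.3754]
tool_rot: [[0.96, 0.28, 0.0], [0.28, -0.96, -0.001], [0.0, 0.001, -1.0]]
force: [0.9, 0.0, 0.5]
opening: 0.0851
```

jog_arm(commands=[[0, 0, 0, 3.65, -3.69, -2.58, 8.5]])

```text
clock: 2.35
tcp_pos: [0.3308, -0.3485, 0.4012]
tool_rot: [[0.96, 0.28, 0.0], [0.28, -0.96, -0.001], [0.0, 0.001, -1.0]]
force: [0.1, -0.9, 0.2]
opening: 0.085
```

Tracking is accurate. Continuing to the look-point above the rack.

jog_arm(commands=[[0, 0, 0.027, 3.99, -4.04, 0, 8.5], [0, 0, 0.027, 3.88, -4.15, 0, 8.5], [0, 0, 0.027, 3.77, -4.25, 0, 8.5], [0, 0, 0.027, 3.66, -4.35, 0, 8.5], [0, 0, 0.027, 3.54, -4.45, 0, 8.5]])

```text
clock: 2.98
tcp_pos: [0.466, -0.0986, 0.4005]
tool_rot: [[0.989, 0.147, 0.001], [0.147, -0.989, -0.001], [0.001, 0.001, -1.0]]
force: [0.6, -0.2, -0.1]
opening: 0.085
```

jog_arm(commands=[[0, 0, 0.027, 3.42, -4.54, 0, 8.5], [0, 0, 0.027, 3.3, -4.63, 0, 8.5], [0, 0, 0.027, 3.17, -4.71, 0, 8.5], [0, 0, 0.027, 3.05, -4.8, 0, 8.5], [0, 0, 0.027, 2.92, -4.88, 0, 8.5]])

```text
clock: 3.6
tcp_pos: [0.602, 0.1507, 0.4002]
tool_rot: [[1.0, 0.012, 0.0], [0.012, -1.0, -0.0], [0.0, 0.0, -1.0]]
force: [0.4, -1.2, -0.3]
opening: 0.085
```

jog_arm(commands=[[0, 0, 0, 0, 0, 0, 8.5]])

```text
clock: 3.72
tcp_pos: [0.6011, 0.1547, 0.399]
tool_rot: [[1.0, 0.021, -0.002], [0.021, -1.0, 0.003], [-0.002, -0.003, -1.0]]
force: [0.1, 0.6, -0.0]
opening: 0.0847
```

```bash
python3 - <<'E'
from h import *
st()
c=cam('wrist'); im=snap('wrist','w1.png',None,1.4)
s=bot.silhouettes('wrist','sheet')
for q in s[:1]:
    print(q['score'],np.round(fit('sheet',[('wrist',q['mask'],c)],(.555,.252),.150,[1.58,1.65]),4))
E
```

```text
t 3.73 tcp [0.6011 0.1547 0.399 ] F [ 0.1  0.6 -0. ] op 0.0847
[[1.0, 0.021, -0.002], [0.021, -1.0, 0.003], [-0.002, -0.003, -1.0]] [   7.9   21.8  -34.8   83.1   12.3   79.  -116.1]
0.75 [ 1.      0.555   0.252  90.5273]
```

View pics/w1.png

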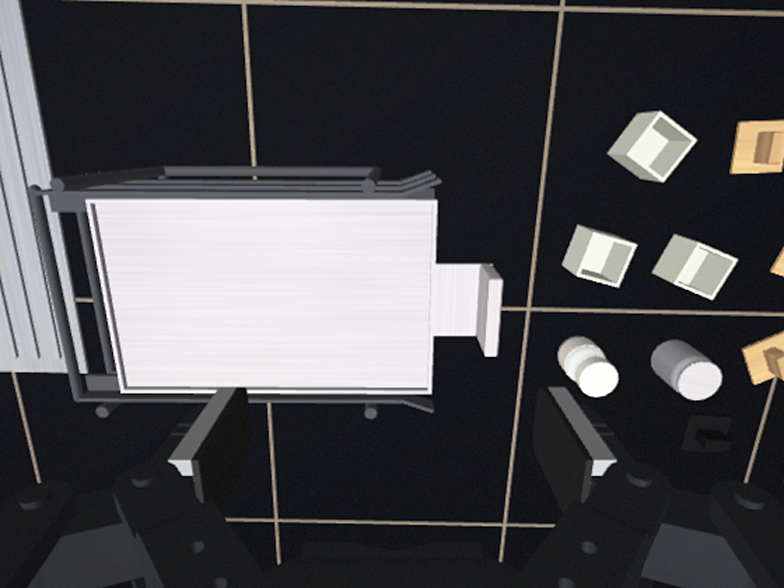

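```bash
python3 - <<'E'
from h import *
st()
p=bot.camera_params('wrist');print({k:np.round(v,3).tolist() for k,v in p.items()})
im=bot.grab_frame('wrist')
for X in [(.555,.252,.153),(.555,.0817,.195),(.568,-.058,.045),(.4497,-.2789,.01),(.4585,-.067,.07)]: print(X,proj('wrist',X))
s=bot.silhouettes('wrist','sheet')
for q in s: v,u=np.nonzero(q['mask']);print(q['score'],u.mean(),v.mean(),q['mask'].sum(),q['mask'].dtype)
c=cam('wrist');print(render('wrist','sheet',.555,.252,.15,1.58,c).sum())
print(np.round(fit('sheet',[('wrist',s[0]['mask'],c)],(.555,.252),.150,[1.58,1.65]),4))
E
```

```text
t 3.83 tcp [0.601  0.1498 0.3995] F [ 0.2 -0.4 -0.2] op 0.0848
[[1.0, 0.015, -0.001], [0.015, -1.0, -0.0], [-0.001, 0.0, -1.0]] [   8.2   21.6  -34.6   83.2   12.3   79.  -116.1]
{'vfov': 61.592, 'cx': 279.765, 'cy': 212.181, 'R': [[0.015, -1.0, 0.001], [-0.952, -0.014, 0.305], [-0.305, -0.005, -0.952]], 't': [0.141, 0.488, 0.711]}
(0.555, 0.252, 0.153) [186.80847095 214.36052194]
(0.555, 0.0817, 0.195) [345.31569828 229.22265552]
(0.568, -0.058, 0.045) [426.17084781 184.33730445]
(0.4497, -0.2789, 0.01) [544.53468386 252.96612189]
(0.4585, -0.067, 0.07) [428.74474887 263.03574267]
0.65 196.74110912749015 210.52755816260026 35289 bool
35559.18823529412
[1.28000e-02 5.54800e-01 2.50300e-01 9.08814e+01]
```

```bash
python3 - <<'E'
from h import *
plan([(.5575,.0803,.25,-89.1,3.0,5),(.5575,.0803,.172,None,3.0,3)])
E
```

```text
-> [0.5575, 0.0803, 0.25]
[[0.0, -0.0, -0.001, -0.89, 1.34, 3.0, 3.0], [0.0, -0.0, -0.001, -0.89, 1.34, 3.0, 3.0], [0.0, -0.0, -0.001, -0.89, 1.34, 3.0, 3.0], [0.0, -0.0, -0.001, -0.89, 1.34, 3.0, 3.0], [0.0, -0.0, -0.001, -0.89, 1.34, 3.0, 3.0]]
-> [0.5575, 0.0803, 0.172]
[[0.0, 0.0, 0.0, 0.0, 0.0, 2.6, 3.0], [0.0, 0.0, 0.0, 0.0, 0.0, 2.6, 3.0], [0.0, 0.0, 0.0, 0.0, 0.0, 2.6, 3.0]]
```

jog_arm(commands=[[0, 0, -0.001, -0.89, 1.34, 3.0, 3.0], [0, 0, -0.001, -0.89, 1.34, 3.0, 3.0], [0, 0, -0.001, -0.89, 1.34, 3.0, 3.0], [0, 0, -0.001, -0.89, 1.34, 3.0, 3.0], [0, 0, -0.001, -0.89, 1.34, 3.0, 3.0]])

```text
clock: 4.55
tcp_pos: [0.5573, 0.0792, 0.2499]
tool_rot: [[1.0, 0.016, 0.001], [0.016, -1.0, -0.001], [0.001, 0.001, -1.0]]
force: [-0.6, 0.7, -0.3]
opening: 0.03
```

jog_arm(commands=[[0, 0, 0, 0, 0, 0, 3.0], [0, 0, 0, 0, 0, 0, 3.0]])

```text
clock: 4.8
tcp_pos: [0.5587, 0.0817, 0.2518]
tool_rot: [[1.0, 0.018, 0.003], [0.018, -1.0, 0.0], [0.003, -0.0, -1.0]]
force: [0.8, 0.8, -0.2]
opening: 0.03
```

```bash
python3 - <<'E'
from h import *
c=cam('wrist'); im=snap('wrist','w2.png',None,1.2)
st()
for X in [(.5575,.0803,.195),(.5575+.03,.0803,.195),(.5575-.03,.0803,.195)]: print(proj('wrist',X)*1.2)
E
```

```text
t 4.85 tcp [0.5588 0.0822 0.2519] F [-0.6  0.5 -0.1] op 0.0301
[[1.0, 0.018, 0.003], [0.018, -1.0, 0.001], [0.003, -0.0, -1.0]] [  14.7   22.1  -33.3  102.1   13.8   59.8 -112.6]
[339.91672765 294.60091083]
[341.30858297 233.45201505]
[338.64438682 350.49913249]
```

View pics/w2.png

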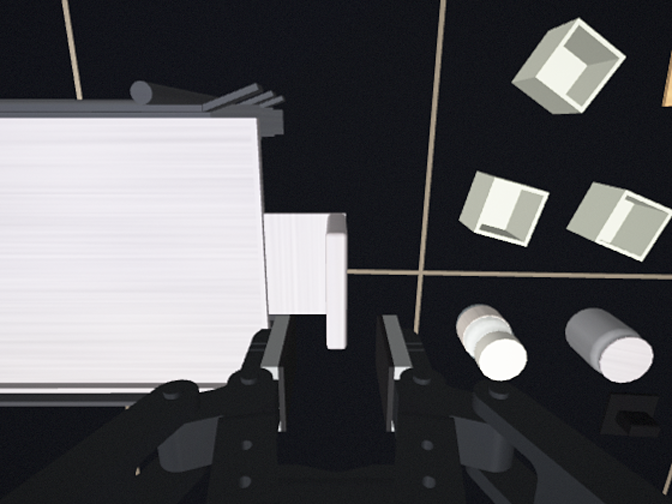

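jog_arm(commands=[[0, 0, 0, 0, 0, 2.6, 3.0], [0, 0, 0, 0, 0, 2.6, 3.0], [0, 0, 0, 0, 0, 2.6, 3.0], [0, 0, 0, 0, 0, 0, 3.0]], newtons=110)

```text
clock: 5.35
tcp_pos: [0.5574, 0.0822, 0.1716]
tool_rot: [[1.0, 0.019, -0.002], [0.019, -1.0, 0.0], [-0.002, -0.0, -1.0]]
force: [0.5, 0.5, -0.2]
opening: 0.03
```

jog_arm(commands=[[0, 0, 0, 0, 0, 0, 0.5], [0, 0, 0, 0, 0, 0, 0.5], [0, 0, 0, 0, 0, 0, 0.5], [0, 0, 0, 0, 0, 0, 0.5]])

```text
clock: 5.85
tcp_pos: [0.5589, 0.0823, 0.1737]
tool_rot: [[1.0, 0.019, 0.003], [0.019, -1.0, 0.001], [0.003, -0.001, -1.0]]
force: [0.6, -0.2, 7.7]
opening: 0.0088
```

jog_arm(commands=[[0, 0, 0, 0, 0, -0.5, 0.5], [0, 0, 0, 0, 0, -1, 0.5], [0, 0, 0, 0, 0, -1, 0.5], [0, 0, 0, 0, 0, -1, 0.5], [0, 0, 0, 0, 0, -1, 0.5]])

```text
clock: 6.48
tcp_pos: [0.5577, 0.0817, 0.2178]
tool_rot: [[1.0, 0.019, 0.0], [0.019, -1.0, -0.0], [0.0, 0.0, -1.0]]
force: [0.4, 0.4, -2.8]
opening: 0.0087
```

```bash
python3 - <<'E'
from h import *
im=snap('scene','s2.png',(300,90,560,290),2.6)
st()
E
```

```text
t 6.53 tcp [0.5584 0.082  0.2192] F [ 0.3  0.6 -1.5] op 0.0089
[[1.0, 0.019, 0.002], [0.019, -1.0, 0.0], [0.002, -0.0, -1.0]] [  14.    24.1  -32.6  103.9   15.4   56.2 -113.9]
```

View pics/s2.png

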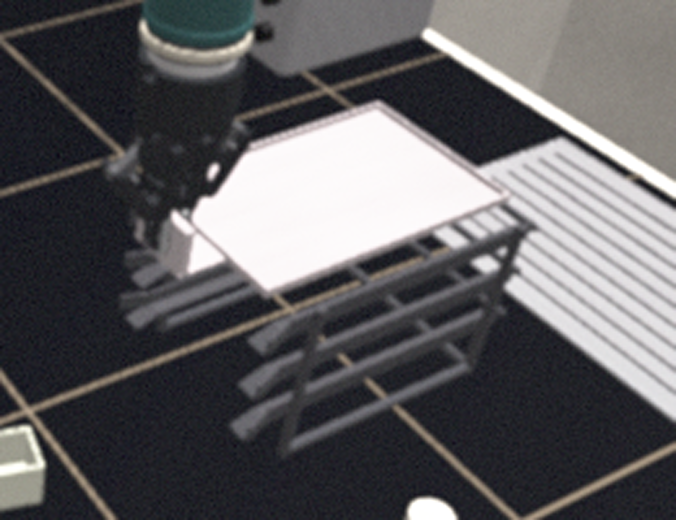

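jog_arm(commands=[[0, 0, 0, 0, 1.5, 0, 0.5], [0, 0, 0, 0, 3, 0, 0.5], [0, 0, 0, 0, 4, 0, 0.5], [0, 0, 0, 0, 4, 0, 0.5], [0, 0, 0, 0, 4, 0, 0.5]])

```text
clock: 7.15
tcp_pos: [0.5601, -0.0859, 0.2165]
tool_rot: [[1.0, 0.018, -0.001], [0.018, -1.0, -0.001], [-0.001, 0.001, -1.0]]
force: [0.2, 0.1, -2.5]
opening: 0.0088
```

jog_arm(commands=[[0, 0, 0, 0, 4, 0, 0.5], [0, 0, 0, 0, 4, 0, 0.5], [0, 0, 0, 0, 3, 0, 0.5], [0, 0, 0, 0, 1.5, 0, 0.5], [0, 0, 0, 0, 0, 0, 0.5]])

```text
clock: 7.78
tcp_pos: [0.5626, -0.2093, 0.2166]
tool_rot: [[1.0, 0.017, -0.001], [0.017, -1.0, 0.0], [-0.001, -0.0, -1.0]]
force: [0.6, 1.3, -2.6]
opening: 0.0087
```

```bash
python3 - <<'E'
from h import *
st()
c=cam('wrist'); im=snap('wrist','w3.png',None,1.2)
im2=snap('top','t3.png',(60,100,320,260),3)
M['s2']=M['sheet'][:1]
f=lambda a:np.array(a)
for n in('top','scene'):
    bot.grab_frame(n)
    s=bot.silhouettes(n,'sheet'); print(n,[(q['score'],q['mask'].sum()) for q in s])
    k=s[0]['mask'].astype(np.uint8)
    print(cv2.boxPoints(cv2.minAreaRect(cv2.findNonZero(k))).round(1).tolist())
E
```

```text
t 7.78 tcp [ 0.5626 -0.2093  0.2166] F [ 0.6  1.3 -2.6] op 0.0087
[[1.0, 0.017, -0.001], [0.017, -1.0, 0.0], [-0.001, -0.0, -1.0]] [ 38.1  26.8 -27.5  99.2  14.3  57.5 -83.7]
top [(0.76, np.int64(8451))]
[[212.60000610351562, 144.0], [353.70001220703125, 139.0], [356.20001220703125, 209.60000610351562], [215.0, 214.60000610351562]]
scene [(0.83, np.int64(7580))]
[[224.10000610351562, 206.10000610351562], [368.5, 150.3000030517578], [391.3999938964844, 209.5], [247.0, 265.3999938964844]]
```

View pics/w3.png

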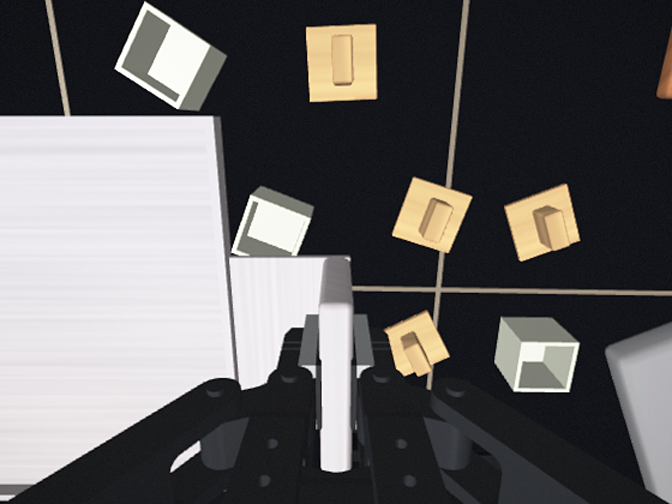

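View pics/t3.png

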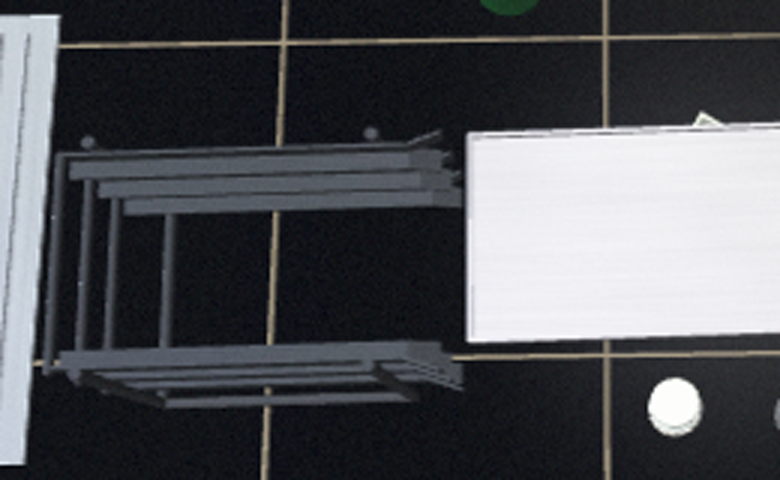

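```bash
python3 - <<'E'
from h import *
U=lambda p,z:np.round(unproj('top',((p[0]+.5)/3-.5+60,(p[1]+.5)/3-.5+100),z),4)
for p,z,l in [((68,180),.15,'up inner back'),((410,167),.15,'up inner front'),((62,352),.15,'lo inner back'),((440,342),.15,'lo inner front'),
 ((98,196),.10,'mid up inner back'),((420,188),.10,'mid up inner front'),((124,214),.05,'bot up inner back'),((432,206),.05,'bot up in front'),((57,155),.172,'corner top back'),((48,372),.172,'corner back lo')]: print(l,p,U(p,z))
c=cam('top');print('cam',-c[3].T@c[4])
# refine by gradient: sample profiles across inner edges of top rails
im=bot.grab_frame('top').astype(float).mean(2)
R=np.radians(90.9)
for z in (.15,.10):
  for yy in (.20,.24,.28,.32,.36,.40):
    for s in(1,-1):
        xs=np.arange(.55+s*.055,.55+s*.09,s*.0005)
        if s<0 and z<.12: continue
        uv=np.array([proj('top',(x,yy,z),c) for x in xs]).astype(np.float32)
        v=cv2.remap(im.astype(np.float32),uv[:,0].reshape(-1,1),uv[:,1].reshape(-1,1),cv2.INTER_LINEAR).ravel()
        v=cv2.GaussianBlur(v.reshape(-1,1),(1,5),0).ravel(); g=np.diff(v); i=g[:40].argmax(); print(z,yy,s,round(xs[i],4),round(g[i],1),end='; ')
  print()
E
```

```text
up inner back (68, 180) [0.6198 0.4163 0.15  ]
up inner front (410, 167) [0.6263 0.1463 0.15  ]
lo inner back (62, 352) [0.4819 0.4108 0.15  ]
lo inner front (440, 342) [0.4855 0.1199 0.15  ]
mid up inner back (98, 196) [0.6221 0.4153 0.1   ]
mid up inner front (420, 188) [0.6249 0.1482 0.1   ]
bot up inner back (124, 214) [0.6212 0.4151 0.05  ]
bot up in front (432, 206) [0.6243 0.1477 0.05  ]
corner top back (57, 155) [0.6329 0.4154 0.172 ]
corner back lo (48, 372) [0.4628 0.4094 0.172 ]
cam [ 0.30777443 -0.05611609  1.09777966]
0.15 0.2 1 0.624 9.8; 0.15 0.2 -1 0.4875 10.6; 0.15 0.24 1 0.6075 8.1; 0.15 0.24 -1 0.4855 11.4; 0.15 0.28 1 0.623 10.0; 0.15 0.28 -1 0.486 11.0; 0.15 0.32 1 0.6065 7.3; 0.15 0.32 -1 0.4845 11.8; 0.15 0.36 1 0.6215 9.8; 0.15 0.36 -1 0.485 10.6; 0.15 0.4 1 0.6225 5.2; 0.15 0.4 -1 0.4945 2.3; 
0.1 0.2 1 0.6095 9.2; 0.1 0.24 1 0.6075 11.3; 0.1 0.28 1 0.608 9.4; 0.1 0.32 1 0.606 10.0; 0.1 0.36 1 0.607 8.7; 0.1 0.4 1 0.6205 3.5;
```

```bash
cat >> h.py <<'E'
def sheetfit(z0,y0,views):
    B=M['sheet'][0]
    def rend(p,c):
        x,y,z,a,b=p[0]/100,p[1]/100,p[2]/100,p[3]/10,p[4]/10
        f,cx,cy,R,t=c
        from scipy.spatial.transform import Rotation as Ro
        Rm=Ro.from_euler('ZY',[a,b]).as_matrix()
        q=(B@Rm.T+[x,y,z])@R.T+t; uv=np.c_[cx+f*q[:,0]/q[:,2],cy+f*q[:,1]/q[:,2]]
        im=np.zeros((420*S,560*S),np.uint8)
        cv2.fillConvexPoly(im,cv2.convexHull(((uv+.5)*S*16).astype(np.int32)),255,shift=4)
        return cv2.resize(im,(560,420),interpolation=cv2.INTER_AREA)/255.
    def cost(p):
        e=0
        for k,c,roi in views:
            r=rend(p,c)*roi; kk=k*roi
            e+=1-np.minimum(r,kk).sum()/max(np.maximum(r,kk).sum(),1)
        return e/len(views)
    p0=np.array([55.6,y0*100,z0*100,15.88,0.])
    r=minimize(cost,p0,method='Nelder-Mead',options=dict(initial_simplex=p0+np.vstack([np.zeros(5),np.diag([.5,.5,.8,.2,.2])]),xatol=.005,fatol=1e-5,maxiter=500))
    p=r.x; return r.fun,np.round([p[0]/100,p[1]/100,p[2]/100,np.degrees(p[3]/10),np.degrees(p[4]/10)],4)
E
python3 - <<'E'
from h import *
V=[]
for n in('top','scene'):
    bot.grab_frame(n); k=bot.silhouettes(n,'sheet')[0]['mask']; c=cam(n)
    roi=np.zeros((420,560)); 
    # front half: pixels whose ray meets z=.2 at y>-0.03 
    uv=np.mgrid[0:420,0:560]; vv,uu=uv
    f,cx,cy,R,t=c; d=np.stack([(uu-cx)/f,(vv-cy)/f,np.ones_like(uu,float)],-1)@R; o=-R.T@t
    y=o[1]+d[...,1]*(.2-o[2])/d[...,2]; roi=(y>-.06).astype(float)
    V.append((k,c,roi))
st();print(sheetfit(.195,-.04,V)); print(sheetfit(.195,-.04,V[:1]));
E
```

```text
t 8.32 tcp [ 0.5632 -0.2079  0.2171] F [ 0.7  0.2 -1.9] op 0.0086
[[1.0, 0.019, 0.0], [0.019, -1.0, -0.0], [0.0, 0.0, -1.0]] [ 38.   26.8 -27.6  99.2  14.3  57.5 -83.7]
(np.float64(0.013054053125076404), array([ 5.57800e-01, -3.63000e-02,  1.92100e-01,  9.08891e+01,
       -1.87000e-01]))
(np.float64(0.009565195418055894), array([ 5.57000e-01, -3.68000e-02,  1.96700e-01,  9.10715e+01,
        2.80700e-01]))
```

jog_arm(commands=[[0, 0, 0, 0, 0, 2, 0.5], [0, 0, 0, 0, 0, 2.6, 0.5], [0, 0, 0, 0, 0, 2.6, 0.5], [0, 0, 0, 0, 0, 2.0, 0.5], [0, 0, 0, 0, 0, 0, 0.5]])

```text
clock: 8.95
tcp_pos: [0.5617, -0.2078, 0.1227]
tool_rot: [[1.0, 0.019, -0.004], [0.019, -1.0, 0.002], [-0.004, -0.002, -1.0]]
force: [-0.6, -0.1, -1.8]
opening: 0.0087
```

jog_arm(commands=[[0, 0, 0, 0, 0, 0, 0.5]])

```text
clock: 9.07
tcp_pos: [0.5637, -0.2082, 0.1256]
tool_rot: [[1.0, 0.019, 0.001], [0.019, -1.0, -0.0], [0.001, 0.0, -1.0]]
force: [-0.2, -0.8, -2.6]
opening: 0.0085
```

```bash
cat > sf.py <<'E'
from h import *
import sys
zs=float(sys.argv[1]);y0=float(sys.argv[2]);lim=float(sys.argv[3])
V=[]
for n in('top','scene'):
    bot.grab_frame(n); k=bot.silhouettes(n,'sheet')[0]['mask']; c=cam(n)
    vv,uu=np.mgrid[0:420,0:560]
    f,cx,cy,R,t=c; d=np.stack([(uu-cx)/f,(vv-cy)/f,np.ones_like(uu,float)],-1)@R; o=-R.T@t
    y=o[1]+d[...,1]*(zs-o[2])/d[...,2]; roi=(y>lim).astype(float)
    V.append((k,c,roi))
st();print(sheetfit(zs,y0,V)); print(sheetfit(zs,y0,V[:1]));
E
python3 sf.py .102 -.04 -.06; python3 - <<'E'
from h import *
plan([(.5609,-.02,.1235,None,.5,6),(.559,.1135,.1235,None,.5,5)])
E
```

```text
t 9.28 tcp [ 0.5637 -0.2084  0.1261] F [ 0.8 -0.5 -3.6] op 0.0085
[[1.0, 0.019, 0.002], [0.019, -1.0, -0.001], [0.002, 0.001, -1.0]] [ 36.   33.1 -25.2 102.8  18.3  48.  -86.8]
(np.float64(0.021331145108004934), array([ 5.58500e-01, -3.83000e-02,  1.01500e-01,  9.08104e+01,
       -2.06300e-01]))
(np.float64(0.016710564218726853), array([ 5.63300e-01, -3.53000e-02,  8.05000e-02,  9.09532e+01,
        4.55200e-01]))
-> [0.5609, -0.02, 0.1235]
[[0.0, 0.0, 0.0, 0.01, -3.14, 0.04, 0.5], [0.0, 0.0, 0.0, 0.01, -3.14, 0.04, 0.5], [0.0, 0.0, 0.0, 0.01, -3.14, 0.04, 0.5], [0.0, 0.0, 0.0, 0.01, -3.14, 0.04, 0.5], [0.0, 0.0, 0.0, 0.01, -3.14, 0.04, 0.5]]
[[0.0, 0.0, 0.0, 0.01, -3.14, 0.04, 0.5]]
-> [0.559, 0.1135, 0.1235]
[[0.0, 0.0, 0.0, 0.01, -2.67, -0.0, 0.5], [0.0, 0.0, 0.0, 0.01, -2.67, -0.0, 0.5], [0.0, 0.0, 0.0, 0.01, -2.67, -0.0, 0.5], [0.0, 0.0, 0.0, 0.01, -2.67, -0.0, 0.5], [0.0, 0.0, 0.0, 0.01, -2.67, -0.0, 0.5]]
```

jog_arm(commands=[[0, 0, 0, 0.01, -1.5, 0.0, 0.5], [0, 0, 0, 0.01, -2, 0.0, 0.5], [0, 0, 0, 0.01, -2, 0.0, 0.5], [0, 0, 0, 0.01, -2, 0.0, 0.5], [0, 0, 0, 0, -1.5, 0, 0.5]])

```text
clock: 9.9
tcp_pos: [0.5618, -0.1161, 0.1252]
tool_rot: [[1.0, 0.02, 0.0], [0.02, -1.0, 0.0], [0.0, -0.0, -1.0]]
force: [-0.9, 0.3, -2.8]
opening: 0.0083
```

jog_arm(commands=[[0, 0, 0, 0.01, -2, 0.0, 0.5], [0, 0, 0, 0.01, -2, 0.0, 0.5], [0, 0, 0, 0.01, -2, 0.0, 0.5], [0, 0, 0, 0, -1, 0, 0.5]])

```text
clock: 10.4
tcp_pos: [0.5607, -0.0462, 0.1251]
tool_rot: [[1.0, 0.021, -0.0], [0.021, -1.0, 0.0], [-0.0, -0.0, -1.0]]
force: [0.2, -0.2, -1.9]
opening: 0.0087
```

jog_arm(commands=[[0, 0, 0, 0.0, -2, 0.0, 0.5], [0, 0, 0, 0.0, -3, 0.0, 0.5], [0, 0, 0, 0.0, -3, 0.0, 0.5], [0, 0, 0, 0, -2, 0, 0.5], [0, 0, 0, 0, -1, 0, 0.5]])

```text
clock: 11.02
tcp_pos: [0.5586, 0.0632, 0.125]
tool_rot: [[1.0, 0.02, -0.0], [0.02, -1.0, 0.0], [-0.0, -0.0, -1.0]]
force: [0.4, -0.0, -2.0]
opening: 0.0083
```

jog_arm(commands=[[0, 0, 0, 0.0, -1.5, 0.0, 0.5], [0, 0, 0, 0.0, -1.5, 0.05, 0.5], [0, 0, 0, 0, -0.5, 0.05, 0.5], [0, 0, 0, 0, 0, 0, 0.5]])

```text
clock: 11.52
tcp_pos: [0.5582, 0.0973, 0.1241]
tool_rot: [[1.0, 0.019, 0.0], [0.019, -1.0, 0.0], [0.0, -0.0, -1.0]]
force: [-0.4, 0.9, -1.3]
opening: 0.0082
```

```bash
python3 sf.py .102 .27 .2
```

```text
t 11.72 tcp [0.5582 0.0964 0.1241] F [ 0.1  0.3 -1.4] op 0.0088
[[1.0, 0.018, 0.0], [0.018, -1.0, -0.0], [0.0, 0.0, -1.0]] [   8.1   30.9  -27.4  107.6   19.2   46.  -118.4]
(np.float64(0.19346030958623628), array([ 0.5545,  0.2648,  0.1041, 92.0332,  0.5152]))
(np.float64(0.05167631728569955), array([ 6.07000e-01,  3.47500e-01, -6.92000e-02,  8.95235e+01,
        3.75020e+00]))
```

jog_arm(commands=[[0, 0, 0, 0, -0.7, 0.1, 0.5], [0, 0, 0, 0, -0.5, 0.05, 0.5], [0, 0, 0, 0, -0.2, 0, 0.5], [0, 0, 0, 0, 0, 0, 0.5]])

```text
clock: 12.22
tcp_pos: [0.5594, 0.1093, 0.124]
tool_rot: [[1.0, 0.017, 0.003], [0.017, -1.0, -0.002], [0.003, 0.002, -1.0]]
force: [0.8, -3.9, 6.4]
opening: 0.0083
```

jog_arm(commands=[[0, 0, 0, 0, -0.2, 0, 0.5], [0, 0, 0, 0, -0.2, 0, 0.5], [0, 0, 0, 0, 0, 0, 0.5]])

```text
clock: 12.6
tcp_pos: [0.5594, 0.1131, 0.124]
tool_rot: [[1.0, 0.016, 0.003], [0.016, -1.0, -0.002], [0.003, 0.002, -1.0]]
force: [-0.2, -3.6, 6.7]
opening: 0.0086
```

jog_arm(commands=[[0, 0, 0, 0, -0.2, 0, 0.5], [0, 0, 0, 0, 0, 0, 0.5]])

```text
clock: 12.85
tcp_pos: [0.5594, 0.1148, 0.124]
tool_rot: [[1.0, 0.016, 0.003], [0.016, -1.0, -0.002], [0.003, 0.002, -1.0]]
force: [1.0, -4.8, 7.8]
opening: 0.0086
```

jog_arm(commands=[[0, 0, 0, 0, -0.1, -0.07, 0.5], [0, 0, 0, 0, -0.1, 0, 0.5], [0, 0, 0, 0, 0, 0, 0.5]])

```text
clock: 13.22
tcp_pos: [0.5592, 0.1148, 0.124]
tool_rot: [[1.0, 0.015, 0.002], [0.015, -1.0, -0.004], [0.002, 0.005, -1.0]]
force: [0.8, -8.1, 5.0]
opening: 0.0086
```

jog_arm(commands=[[0, 0, 0, 0, -0.15, 0, 0.5], [0, 0, 0, 0, 0, 0, 0.5]])

```text
clock: 13.48
tcp_pos: [0.5592, 0.1148, 0.124]
tool_rot: [[1.0, 0.014, 0.001], [0.014, -1.0, -0.006], [0.001, 0.006, -1.0]]
force: [0.6, -11.2, 5.1]
opening: 0.0083
```

jog_arm(commands=[[0, 0, 0, 0, -0.15, 0, 0.5], [0, 0, 0, 0, 0, 0, 0.5]])

```text
clock: 13.72
tcp_pos: [0.5593, 0.1149, 0.124]
tool_rot: [[1.0, 0.013, 0.001], [0.013, -1.0, -0.008], [0.001, 0.008, -1.0]]
force: [-0.5, -14.9, 6.5]
opening: 0.0082
```

jog_arm(commands=[[0, 0, 0, 0, 0.35, 0, 0.5], [0, 0, 0, 0, 0, 0, 0.5], [0, 0, 0, 0, 0, 0, 3.0], [0, 0, 0, 0, 0, 0, 3.0], [0, 0, 0, 0, 0, 0, 3.0]])

```text
clock: 14.35
tcp_pos: [0.5575, 0.1189, 0.1232]
tool_rot: [[1.0, 0.019, -0.0], [0.019, -1.0, 0.0], [-0.0, -0.0, -1.0]]
force: [-0.2, -0.6, -0.3]
opening: 0.0302
```

jog_arm(commands=[[0, 0, 0, 0, 0, -2, 3], [0, 0, 0, 0, 0, -4, 3], [0, 0, 0, 0, 0, -5, 3], [0, 0, 0, 0, 0, -5, 3], [0, 0, 0, 0, 0, -4, 3]])

```text
clock: 14.98
tcp_pos: [0.5578, 0.1189, 0.3271]
tool_rot: [[1.0, 0.02, 0.003], [0.02, -1.0, 0.001], [0.003, -0.001, -1.0]]
force: [0.2, -0.3, 0.2]
opening: 0.0302
```

jog_arm(commands=[[0, 0, 0, 0, 5, 0, 6], [0, 0, 0, 0, 6, 0, 6], [0, 0, 0, 0, 6, 0, 6], [0, 0, 0, 0, 5, 0, 6], [0, 0, 0, 0, 0, 0, 6]])

```text
clock: 15.6
tcp_pos: [0.5614, -0.1068, 0.3243]
tool_rot: [[1.0, 0.011, 0.001], [0.011, -1.0, -0.002], [0.001, 0.002, -1.0]]
force: [0.1, 0.7, -0.3]
opening: 0.0598
```

```bash
python3 - <<'E'
from h import *
st()
snap('wrist','w4.png',None,1.2); v=[('wrist',bot.silhouettes('wrist','sheet')[0]['mask'],cam('wrist'))]
bot.grab_frame('top'); v.append(('top',bot.silhouettes('top','sheet')[0]['mask'],cam('top')))
for q in v: print(np.round(fit('sheet',[q],(.5545,.285),.100,[1.58]),4))
E
python3 all.py
```

```text
t 15.6 tcp [ 0.5614 -0.1068  0.3243] F [ 0.1  0.7 -0.3] op 0.0598
[[1.0, 0.011, 0.001], [0.011, -1.0, -0.002], [0.001, 0.002, -1.0]] [ 28.8  17.6 -26.6  96.6   8.5  67.8 -89.3]
tub1 cost 0.192 x 0.5677 y -0.0579 yaw -13.6 br 200 top+scene
tub1 cost 0.067 x 0.4516 y -0.3808 yaw 89.4 br 200 top+scene
tub1 cost 0.032 x 0.6762 y -0.0936 yaw 58.4 br 178 scene
tub1 cost 0.033 x 0.5578 y -0.1597 yaw 68.9 br 176 scene
lid1 cost 0.081 x 0.5623 y -0.3779 yaw 23.2 br 176 top+scene
lid1 cost 0.096 x 0.3055 y -0.3595 yaw 179.2 br 30 top+scene
lid1 cost 0.346 x 0.5680 y -0.2864 yaw 164.4 br 162 top+scene
lid1 cost 0.090 x 0.6783 y -0.2110 yaw 94.1 br 201 scene
lid1 cost 0.133 x 0.3486 y -0.2265 yaw 92.8 br 34 sceneTraceback (most recent call last):
  File "<stdin>", line 3, in <module>
IndexError: list index out of range
```

View pics/w4.png

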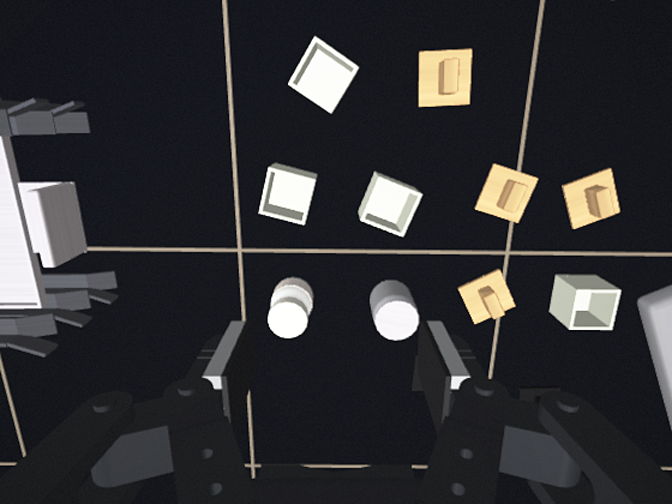

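```bash
cat > wfit.py <<'E'
from h import *
import sys
st()
for th in sys.argv[1:] or ('tub1','lid1'):
    for o in findall(th,('wrist',),0): print(th,'cost %.3f x %.4f y %.4f yaw %.1f br %.0f %s'%o)
E
python3 wfit.py
```

```text
t 16.1 tcp [ 0.5619 -0.1009  0.3233] F [-0.4  0.   0.4] op 0.0598
[[1.0, 0.02, -0.0], [0.02, -1.0, -0.0], [-0.0, 0.0, -1.0]] [ 28.4  17.6 -26.8  96.7   8.5  67.7 -89.4]
tub1 cost 0.030 x 0.6770 y -0.0944 yaw 58.0 br 233 wrist
tub1 cost 0.033 x 0.5676 y -0.0588 yaw -13.8 br 215 wrist
tub1 cost 0.023 x 0.5585 y -0.1606 yaw 68.4 br 218 wrist
tub1 cost 0.021 x 0.4500 y -0.3818 yaw 1.0 br 180 wrist
lid1 cost 0.035 x 0.5672 y -0.2863 yaw -16.8 br 194 wrist
lid1 cost 0.057 x 0.4489 y -0.2795 yaw 28.0 br 194 wrist
lid1 cost 0.036 x 0.5625 y -0.3771 yaw 23.2 br 183 wrist
lid1 cost 0.029 x 0.6788 y -0.2113 yaw 93.3 br 196 wrist
lid1 cost 0.806 x 0.3078 y -0.3592 yaw 105.1 br 30 wrist
lid1 cost 0.943 x 0.3127 y -0.1945 yaw 109.7 br 37 wrist
```

```bash
python3 - <<'E'
from h import *
plan([(.5676,-.0588,.11,-13.8,6.5,8),(.5676,-.0588,.028,None,6.5,3),(.5676,-.0588,.25,None,3,4),(.5532,.3755,.25,.8,3,9),(.5532,.3755,.132,None,3,4)])
E
```

```text
-> [0.5676, -0.0588, 0.11]
[[-0.0, 0.0, -0.164, 0.08, -0.53, 2.67, 6.5], [-0.0, 0.0, -0.164, 0.17, -0.51, 2.67, 6.5], [-0.0, 0.0, -0.164, 0.25, -0.48, 2.67, 6.5], [-0.0, 0.0, -0.164, 0.32, -0.43, 2.67, 6.5], [-0.0, 0.0, -0.164, 0.39, -0.37, 2.67, 6.5]]
[[-0.0, 0.0, -0.164, 0.45, -0.3, 2.67, 6.5], [-0.0, 0.0, -0.164, 0.49, -0.23, 2.67, 6.5], [-0.0, 0.0, -0.164, 0.52, -0.14, 2.67, 6.5]]
-> [0.5676, -0.0588, 0.028]
[[0.0, 0.0, 0.0, 0.0, 0.0, 2.73, 6.5], [0.0, 0.0, 0.0, 0.0, 0.0, 2.73, 6.5], [0.0, 0.0, 0.0, 0.0, 0.0, 2.73, 6.5]]
-> [0.5676, -0.0588, 0.25]
[[0.0, 0.0, 0.0, 0.0, 0.0, -5.55, 3], [0.0, 0.0, 0.0, 0.0, 0.0, -5.55, 3], [0.0, 0.0, 0.0, 0.0, 0.0, -5.55, 3], [0.0, 0.0, 0.0, 0.0, 0.0, -5.55, 3]]
-> [0.5532, 0.3755, 0.25]
[[0.0, 0.0, -0.028, 4.65, -1.31, 0.0, 3], [0.0, 0.0, -0.028, 4.68, -1.17, 0.0, 3], [0.0, 0.0, -0.028, 4.71, -1.04, 0.0, 3], [0.0, 0.0, -0.028, 4.74, -0.91, 0.0, 3], [0.0, 0.0, -0.028, 4.77, -0.77, 0.0, 3]]
[[0.0, 0.0, -0.028, 4.79, -0.64, 0.0, 3], [0.0, 0.0, -0.028, 4.8, -0.5, 0.0, 3], [0.0, 0.0, -0.028, 4.81, -0.37, 0.0, 3], [0.0, 0.0, -0.028, 4.82, -0.23, 0.0, 3]]
-> [0.5532, 0.3755, 0.132]
[[0.0, 0.0, 0.0, 0.0, 0.0, 2.95, 3], [0.0, 0.0, 0.0, 0.0, 0.0, 2.95, 3], [0.0, 0.0, 0.0, 0.0, 0.0, 2.95, 3], [0.0, 0.0, 0.0, 0.0, 0.0, 2.95, 3]]
```

jog_arm(commands=[[0, 0, -0.164, 0.08, -0.53, 2.67, 6.5], [0, 0, -0.164, 0.17, -0.51, 2.67, 6.5], [0, 0, -0.164, 0.25, -0.48, 2.67, 6.5], [0, 0, -0.164, 0.32, -0.43, 2.67, 6.5], [0, 0, -0.164, 0.39, -0.37, 2.67, 6.5]], newtons=40)

```text
clock: 16.92
tcp_pos: [0.5655, -0.075, 0.189]
tool_rot: [[0.665, 0.747, 0.0], [0.747, -0.665, -0.0], [0.0, 0.0, -1.0]]
force: [-0.2, -0.0, -0.5]
opening: 0.065
```

jog_arm(commands=[[0, 0, -0.164, 0.45, -0.3, 2.67, 6.5], [0, 0, -0.164, 0.49, -0.23, 2.67, 6.5], [0, 0, -0.164, 0.52, -0.14, 2.67, 6.5], [0, 0, 0, 0, 0, 0, 6.5], [0, 0, 0, 0, 0, 0, 6.5]])

```text
clock: 17.55
tcp_pos: [0.5683, -0.0592, 0.1105]
tool_rot: [[0.241, 0.971, 0.001], [0.971, -0.241, -0.0], [0.0, 0.001, -1.0]]
force: [0.2, 0.4, -0.3]
opening: 0.0651
```

```bash
cat > lf.py <<'E'
from h import *
import sys
# local fit by wrist camera of nearest thing, then plan down
th,x,y=sys.argv[1],float(sys.argv[2]),float(sys.argv[3])
st()
for o in findall(th,('wrist',),0):
    if np.hypot(o[1]-x,o[2]-y)<.08: print('cost %.3f x %.4f y %.4f yaw %.1f br %.0f %s'%o)
E
python3 lf.py tub1 .5676 -.0588
```

```text
t 17.55 tcp [ 0.5683 -0.0592  0.1105] F [ 0.2  0.4 -0.3] op 0.0651
[[0.241, 0.971, 0.001], [0.971, -0.241, -0.0], [0.0, 0.001, -1.0]] [ 30.6  35.1 -36.8 106.9  28.   47.2 -34.6]
cost 0.017 x 0.5682 y -0.0592 yaw -14.0 br 209 wrist
```

jog_arm(commands=[[0, 0, 0, 0, 0, 2.73, 6.5], [0, 0, 0, 0, 0, 2.73, 6.5], [0, 0, 0, 0, 0, 2.73, 6.5], [0, 0, 0, 0, 0, 0, 6.5]])

```text
clock: 18.15
tcp_pos: [0.5668, -0.0593, 0.0271]
tool_rot: [[0.239, 0.971, -0.002], [0.971, -0.239, -0.0], [-0.001, -0.002, -1.0]]
force: [0.5, -0.0, 0.7]
opening: 0.0646
```

jog_arm(commands=[[0, 0, 0, 0, 0, 0, 4], [0, 0, 0, 0, 0, 0, 4], [0, 0, 0, 0, 0, 0, 4], [0, 0, 0, 0, 0, -1, 4], [0, 0, 0, 0, 0, -2, 4]])

```text
clock: 18.77
tcp_pos: [0.5669, -0.0591, 0.0582]
tool_rot: [[0.238, 0.971, -0.002], [0.971, -0.238, 0.0], [-0.0, -0.002, -1.0]]
force: [0.5, 0.3, -1.5]
opening: 0.0455
```

```bash
python3 - <<'E'
from h import *
s=st()
x,y,z=s['tcp_pos']
plan([(x,y,.25,None,4,4),(.5532,.3755,.25,.8,4,10),(.5532,.3755,.14,None,4,4)])
E
```

```text
t 18.77 tcp [ 0.5669 -0.0591  0.0582] F [ 0.5  0.3 -1.5] op 0.0455
[[0.238, 0.971, -0.002], [0.971, -0.238, 0.0], [-0.0, -0.002, -1.0]] [ 28.3  39.3 -33.8 108.1  31.6  42.3 -37.3]
-> [0.5669, -0.0591, 0.25]
[[0.0, 0.0, 0.0, -0.0, -0.01, -4.79, 4], [0.0, 0.0, 0.0, -0.0, -0.01, -4.79, 4], [0.0, 0.0, 0.0, -0.0, -0.01, -4.79, 4], [0.0, 0.0, 0.0, -0.0, -0.01, -4.79, 4]]
-> [0.5532, 0.3755, 0.25]
[[-0.0, 0.0, -0.025, 4.19, -1.17, 0.0, 4], [-0.0, 0.0, -0.025, 4.22, -1.06, 0.0, 4], [-0.0, 0.0, -0.025, 4.24, -0.95, 0.0, 4], [-0.0, 0.0, -0.025, 4.27, -0.84, 0.0, 4], [-0.0, 0.0, -0.025, 4.29, -0.74, 0.0, 4]]
[[-0.0, 0.0, -0.025, 4.3, -0.63, 0.0, 4], [-0.0, 0.0, -0.025, 4.32, -0.52, 0.0, 4], [-0.0, 0.0, -0.025, 4.33, -0.41, -0.0, 4], [-0.0, 0.0, -0.025, 4.34, -0.3, -0.0, 4], [-0.0, 0.0, -0.025, 4.34, -0.19, -0.0, 4]]
-> [0.5532, 0.3755, 0.14]
[[0.0, 0.0, 0.0, 0.0, 0.0, 2.75, 4], [0.0, 0.0, 0.0, 0.0, 0.0, 2.75, 4], [0.0, 0.0, 0.0, 0.0, 0.0, 2.75, 4], [0.0, 0.0, 0.0, 0.0, 0.0, 2.75, 4]]
```

jog_arm(commands=[[0, 0, 0, 0, 0, -4.79, 4], [0, 0, 0, 0, 0, -4.79, 4], [0, 0, 0, 0, 0, -4.79, 4], [0, 0, 0, 0, 0, -4.79, 4]])

```text
clock: 19.27
tcp_pos: [0.5672, -0.0588, 0.2522]
tool_rot: [[0.237, 0.971, 0.001], [0.971, -0.237, -0.0], [-0.0, 0.001, -1.0]]
force: [1.1, -0.2, -1.1]
opening: 0.0454
```

jog_arm(commands=[[0, 0, -0.025, 4.19, -1.17, 0, 4], [0, 0, -0.025, 4.22, -1.06, 0, 4], [0, 0, -0.025, 4.24, -0.95, 0, 4], [0, 0, -0.025, 4.27, -0.84, 0, 4], [0, 0, -0.025, 4.29, -0.74, 0, 4]])

```text
clock: 19.9
tcp_pos: [0.5605, 0.1597, 0.2507]
tool_rot: [[0.114, 0.993, 0.001], [0.993, -0.114, -0.0], [-0.0, 0.001, -1.0]]
force: [0.4, -0.5, -1.5]
opening: 0.0453
```

jog_arm(commands=[[0, 0, -0.025, 4.3, -0.63, 0, 4], [0, 0, -0.025, 4.32, -0.52, 0, 4], [0, 0, -0.025, 4.33, -0.41, 0, 4], [0, 0, -0.025, 4.34, -0.3, 0, 4], [0, 0, -0.025, 4.34, -0.19, 0, 4]])

```text
clock: 20.52
tcp_pos: [0.5543, 0.3768, 0.2507]
tool_rot: [[-0.011, 1.0, 0.001], [1.0, 0.011, 0.0], [0.0, 0.001, -1.0]]
force: [0.3, -1.0, -0.7]
opening: 0.0458
```

jog_arm(commands=[[0, 0, 0, 0, 0, 0, 4], [0, 0, 0, 0, 0, 0, 4]])

```text
clock: 20.78
tcp_pos: [0.5545, 0.3752, 0.2499]
tool_rot: [[-0.01, 1.0, 0.0], [1.0, 0.01, -0.001], [-0.001, 0.0, -1.0]]
force: [0.0, -1.0, -1.1]
opening: 0.0454
```

```bash
python3 - <<'E'
from h import *
s=st()
plan([(.5532,.3755,.14,None,4,4),(.5532,.3755,.131,.8,4,2)])
E
```

```text
t 20.77 tcp [0.5545 0.3752 0.2499] F [ 0.  -1.  -1.1] op 0.0454
[[-0.01, 1.0, 0.0], [1.0, 0.01, -0.001], [-0.001, 0.0, -1.0]] [ -6.9  36.7 -45.8  86.3  27.5  68.6 -56.6]
-> [0.5532, 0.3755, 0.14]
[[0.0, 0.0, 0.0, 0.01, -0.03, 2.75, 4], [0.0, 0.0, 0.0, 0.01, -0.03, 2.75, 4], [0.0, 0.0, 0.0, 0.01, -0.03, 2.75, 4], [0.0, 0.0, 0.0, 0.01, -0.03, 2.75, 4]]
-> [0.5532, 0.3755, 0.131]
[[0.0, 0.0, -0.002, 0.0, -0.0, 0.45, 4], [0.0, 0.0, -0.002, 0.0, -0.0, 0.45, 4]]
```

Accurate. Lower, then release once contact is confirmed.

jog_arm(commands=[[0, 0, 0, 0.01, -0.03, 2.75, 4], [0, 0, 0, 0.01, -0.03, 2.75, 4], [0, 0, 0, 0.01, -0.03, 2.75, 4], [0, 0, 0, 0.01, -0.03, 2.75, 4], [0, 0, 0, 0, 0, 0, 4]])

```text
clock: 21.4
tcp_pos: [0.5532, 0.3731, 0.1376]
tool_rot: [[-0.008, 1.0, -0.003], [1.0, 0.008, -0.004], [-0.003, -0.003, -1.0]]
force: [-1.0, -0.1, -1.3]
opening: 0.0453
```

jog_arm(commands=[[0, 0, 0, 0, 0, 0.4, 4], [0, 0, 0, 0, 0, 0.4, 4], [0, 0, 0, 0, 0, 0, 4]])

```text
clock: 21.78
tcp_pos: [0.554, 0.3764, 0.1325]
tool_rot: [[-0.01, 1.0, 0.002], [1.0, 0.01, 0.001], [0.001, 0.002, -1.0]]
force: [-0.3, 0.0, 1.9]
opening: 0.0458
```

jog_arm(commands=[[0, 0, 0, 0, 0, 0.1, 4], [0, 0, 0, 0, 0, 0, 4], [0, 0, 0, 0, 0, 0, 6.2], [0, 0, 0, 0, 0, 0, 6.2], [0, 0, 0, 0, 0, 0, 6.2]])

```text
clock: 22.4
tcp_pos: [0.5532, 0.3761, 0.1301]
tool_rot: [[-0.01, 1.0, -0.0], [1.0, 0.01, -0.0], [-0.0, -0.0, -1.0]]
force: [0.3, -1.4, -0.5]
opening: 0.0618
```

jog_arm(commands=[[0, 0, 0, 0, 0, -2, 6.2], [0, 0, 0, 0, 0, -4, 6.2], [0, 0, 0, 0, 0, -5, 6.2], [0, 0, 0, 0, 0, -2, 6.2], [0, 0, 0, 0, 0, 0, 6.2]])

```text
clock: 23.02
tcp_pos: [0.5538, 0.3767, 0.2624]
tool_rot: [[-0.01, 1.0, 0.003], [1.0, 0.01, 0.002], [0.002, 0.003, -1.0]]
force: [0.1, 0.5, -0.5]
opening: 0.0622
```

```bash
python3 - <<'E'
from h import *
s=st()
snap('wrist','w5.png',None,1.2)
plan([(.5585,-.1606,.25,-21.6,6.5,10),(.5585,-.1606,.11,None,6.5,3)])
E
```

```text
t 23.02 tcp [0.5538 0.3767 0.2624] F [ 0.1  0.5 -0.5] op 0.0622
[[-0.01, 1.0, 0.003], [1.0, 0.01, 0.002], [0.002, 0.003, -1.0]] [ -6.8  36.1 -46.2  85.7  27.   69.6 -56.4]
-> [0.5585, -0.1606, 0.25]
[[0.0, 0.0, 0.039, -5.36, -0.0, 0.11, 6.5], [0.0, 0.0, 0.039, -5.36, 0.21, 0.11, 6.5], [0.0, 0.0, 0.039, -5.35, 0.41, 0.11, 6.5], [0.0, 0.0, 0.039, -5.33, 0.62, 0.11, 6.5], [0.0, 0.0, 0.039, -5.3, 0.83, 0.1, 6.5]]
[[0.0, 0.0, 0.039, -5.26, 1.03, 0.1, 6.5], [0.0, 0.0, 0.039, -5.22, 1.23, 0.1, 6.5], [0.0, 0.0, 0.039, -5.17, 1.43, 0.1, 6.5], [0.0, 0.0, 0.039, -5.11, 1.63, 0.1, 6.5], [0.0, 0.0, 0.039, -5.04, 1.83, 0.1, 6.5]]
-> [0.5585, -0.1606, 0.11]
[[0.0, 0.0, 0.0, 0.0, -0.0, 4.67, 6.5], [0.0, 0.0, 0.0, 0.0, -0.0, 4.67, 6.5], [0.0, 0.0, 0.0, 0.0, -0.0, 4.67, 6.5]]
```

View pics/w5.png

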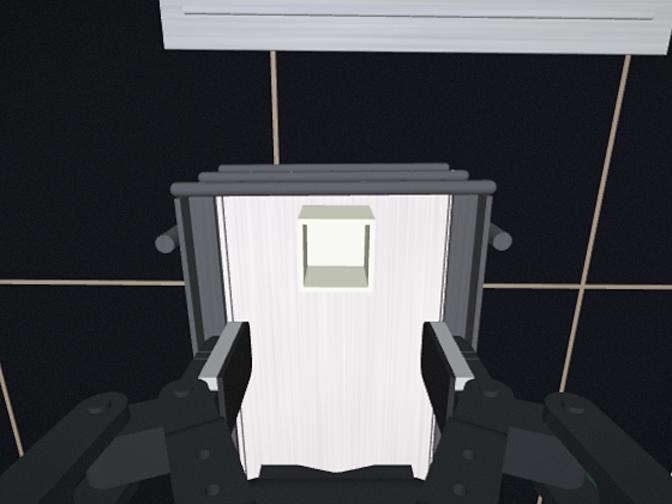

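jog_arm(commands=[[0, 0, 0.039, -5.36, 0, 0.11, 6.5], [0, 0, 0.039, -5.36, 0.21, 0.11, 6.5], [0, 0, 0.039, -5.35, 0.41, 0.11, 6.5], [0, 0, 0.039, -5.33, 0.62, 0.11, 6.5], [0, 0, 0.039, -5.3, 0.83, 0.1, 6.5]])

```text
clock: 23.7
tcp_pos: [0.5547, 0.1055, 0.2528]
tool_rot: [[0.186, 0.983, -0.004], [0.983, -0.186, -0.001], [-0.001, -0.003, -1.0]]
force: [1.2, -0.5, 0.3]
opening: 0.065
```

jog_arm(commands=[[0, 0, 0.039, -5.26, 1.03, 0.1, 6.5], [0, 0, 0.039, -5.22, 1.23, 0.1, 6.5], [0, 0, 0.039, -5.17, 1.43, 0.1, 6.5], [0, 0, 0.039, -5.11, 1.63, 0.1, 6.5], [0, 0, 0.039, -5.04, 1.83, 0.1, 6.5]])

```text
clock: 24.32
tcp_pos: [0.5564, -0.1621, 0.2479]
tool_rot: [[0.372, 0.928, -0.003], [0.928, -0.372, 0.001], [-0.0, -0.004, -1.0]]
force: [0.5, 0.2, -0.6]
opening: 0.0655
```

jog_arm(commands=[[0, 0, 0, 0, 0, 4.67, 6.5], [0, 0, 0, 0, 0, 4.67, 6.5], [0, 0, 0, 0, 0, 4.67, 6.5], [0, 0, 0, 0, 0, 0, 6.5], [0, 0, 0, 0, 0, 0, 6.5]])

```text
clock: 24.95
tcp_pos: [0.5582, -0.1599, 0.1104]
tool_rot: [[0.371, 0.929, 0.0], [0.929, -0.371, 0.0], [0.001, 0.0, -1.0]]
force: [0.4, -1.1, 1.1]
opening: 0.0651
```

```bash
python3 lf.py tub1 .5585 -.1606
```

```text
t 24.95 tcp [ 0.5582 -0.1599  0.1104] F [ 0.4 -1.1  1.1] op 0.0651
[[0.371, 0.929, 0.0], [0.929, -0.371, 0.0], [0.001, 0.0, -1.0]] [ 39.   35.3 -34.8 105.6  26.6  47.4 -31. ]
cost 0.012 x 0.5590 y -0.1616 yaw 69.1 br 210 wrist
```

jog_arm(commands=[[0, 0, 0, -0.06, 0.06, 2.75, 6.5], [0, 0, 0, -0.06, 0.06, 2.75, 6.5], [0, 0, 0, 0, 0, 2.75, 6.5], [0, 0, 0, 0, 0, 0, 6.5]])

```text
clock: 25.55
tcp_pos: [0.558, -0.1618, 0.0273]
tool_rot: [[0.371, 0.929, -0.001], [0.929, -0.371, 0.0], [-0.0, -0.001, -1.0]]
force: [-1.4, -0.1, 1.0]
opening: 0.0651
```

jog_arm(commands=[[0, 0, 0, 0, 0, 0, 4], [0, 0, 0, 0, 0, 0, 4], [0, 0, 0, 0, 0, 0, 4], [0, 0, 0, 0, 0, -1, 4], [0, 0, 0, 0, 0, -2, 4]])

```text
clock: 26.18
tcp_pos: [0.5578, -0.1617, 0.0579]
tool_rot: [[0.371, 0.929, -0.002], [0.929, -0.371, 0.0], [-0.0, -0.002, -1.0]]
force: [0.2, 0.6, -1.3]
opening: 0.0451
```

jog_arm(commands=[[0, 0, 0, 0, 0, -4.8, 4], [0, 0, 0, 0, 0, -4.8, 4], [0, 0, 0, 0, 0, -4.8, 4], [0, 0, 0, 0, 0, -4.8, 4], [0, 0, 0, 0, 0, 0, 4]])

```text
clock: 26.8
tcp_pos: [0.5606, -0.1616, 0.2548]
tool_rot: [[0.371, 0.929, 0.008], [0.929, -0.371, -0.003], [0.0, 0.009, -1.0]]
force: [1.1, 0.1, -1.7]
opening: 0.0454
```

```bash
python3 - <<'E'
from h import *
s=st()
plan([(.5541,.3155,.25,.8,4,10),(.5541,.3155,.138,None,4,4)])
E
```

```text
t 26.8 tcp [ 0.5606 -0.1616  0.2548] F [ 1.1  0.1 -1.7] op 0.0454
[[0.371, 0.929, 0.008], [0.929, -0.371, -0.003], [0.0, 0.009, -1.0]] [ 43.9  25.5 -40.7  99.2  18.7  61.7 -24.6]
-> [0.5541, 0.3155, 0.25]
[[0.001, 0.0, -0.039, 4.41, -1.83, 0.03, 4], [0.001, 0.0, -0.039, 4.48, -1.65, 0.03, 4], [0.001, 0.0, -0.039, 4.54, -1.48, 0.04, 4], [0.001, 0.0, -0.039, 4.59, -1.3, 0.04, 4], [0.001, 0.0, -0.039, 4.64, -1.12, 0.04, 4]]
[[0.001, 0.0, -0.039, 4.68, -0.93, 0.04, 4], [0.001, 0.0, -0.039, 4.71, -0.75, 0.04, 4], [0.001, 0.0, -0.039, 4.74, -0.56, 0.05, 4], [0.001, 0.0, -0.039, 4.76, -0.37, 0.05, 4], [0.001, 0.0, -0.039, 4.77, -0.19, 0.05, 4]]
-> [0.5541, 0.3155, 0.138]
[[0.0, 0.0, 0.0, 0.0, 0.0, 2.8, 4], [0.0, 0.0, 0.0, 0.0, 0.0, 2.8, 4], [0.0, 0.0, 0.0, 0.0, 0.0, 2.8, 4], [0.0, 0.0, 0.0, 0.0, 0.0, 2.8, 4]]
```

jog_arm(commands=[[0, 0, -0.039, 4.41, -1.83, 0, 4], [0, 0, -0.039, 4.48, -1.65, 0, 4], [0, 0, -0.039, 4.54, -1.48, 0, 4], [0, 0, -0.039, 4.59, -1.3, 0, 4], [0, 0, -0.039, 4.64, -1.12, 0, 4]])

```text
clock: 27.42
tcp_pos: [0.5545, 0.0781, 0.249]
tool_rot: [[0.183, 0.983, -0.001], [0.983, -0.183, -0.001], [-0.001, -0.001, -1.0]]
force: [0.3, 0.1, -1.8]
opening: 0.0453
```

jog_arm(commands=[[0, 0, -0.039, 4.68, -0.93, 0, 4], [0, 0, -0.039, 4.71, -0.75, 0, 4], [0, 0, -0.039, 4.74, -0.56, 0, 4], [0, 0, -0.039, 4.76, -0.37, 0, 4], [0, 0, -0.039, 4.77, -0.19, 0, 4]])

```text
clock: 28.05
tcp_pos: [0.5522, 0.3164, 0.2488]
tool_rot: [[-0.011, 1.0, -0.001], [1.0, 0.011, -0.001], [-0.001, -0.001, -1.0]]
force: [1.1, 0.3, -2.1]
opening: 0.0453
```

jog_arm(commands=[[0, 0, 0, 0, 0, 0, 4], [0, 0, 0, 0, 0, 0, 4], [0, 0, 0, 0, 0, 0, 4]])

```text
clock: 28.42
tcp_pos: [0.5534, 0.3135, 0.249]
tool_rot: [[-0.008, 1.0, -0.0], [1.0, 0.008, -0.002], [-0.002, -0.0, -1.0]]
force: [0.1, -0.6, -1.7]
opening: 0.0454
```

```bash
python3 - <<'E'
from h import *
s=st()
plan([(.5541,.3155,.138,.8,4,4)])
E
```

```text
t 28.43 tcp [0.5534 0.3135 0.249 ] F [ 0.1 -0.6 -1.7] op 0.0454
[[-0.008, 1.0, -0.0], [1.0, 0.008, -0.002], [-0.002, -0.0, -1.0]] [  0.2  33.9 -47.4  91.4  26.6  66.6 -52.7]
-> [0.5541, 0.3155, 0.138]
[[-0.0, 0.0, -0.002, 0.05, 0.02, 2.77, 4], [-0.0, 0.0, -0.002, 0.05, 0.02, 2.77, 4], [-0.0, 0.0, -0.002, 0.05, 0.02, 2.77, 4], [-0.0, 0.0, -0.002, 0.05, 0.02, 2.77, 4]]
```

jog_arm(commands=[[0, 0, 0, 0.03, 0.02, 2.77, 4], [0, 0, 0, 0.03, 0.02, 2.77, 4], [0, 0, 0, 0, 0, 2.77, 4], [0, 0, 0, 0, 0, 2.77, 4], [0, 0, 0, 0, 0, 0, 4]])

```text
clock: 29.05
tcp_pos: [0.5527, 0.3135, 0.1365]
tool_rot: [[-0.008, 1.0, -0.004], [1.0, 0.008, -0.003], [-0.003, -0.004, -1.0]]
force: [-0.1, -0.3, -1.3]
opening: 0.0452
```

jog_arm(commands=[[0, 0, 0, 0, 0, 0.4, 4], [0, 0, 0, 0, 0, 0.4, 4], [0, 0, 0, 0, 0, 0, 4]])

```text
clock: 29.42
tcp_pos: [0.5542, 0.3164, 0.1324]
tool_rot: [[-0.009, 1.0, 0.003], [1.0, 0.009, 0.001], [0.001, 0.003, -1.0]]
force: [-0.6, -1.8, 4.5]
opening: 0.0456
```

jog_arm(commands=[[0, 0, 0, 0, 0, 0.05, 4], [0, 0, 0, 0, 0, 0, 4], [0, 0, 0, 0, 0, 0, 6.2], [0, 0, 0, 0, 0, 0, 6.2], [0, 0, 0, 0, 0, 0, 6.2]])

```text
clock: 30.05
tcp_pos: [0.5532, 0.3161, 0.1299]
tool_rot: [[-0.01, 1.0, -0.0], [1.0, 0.01, -0.0], [-0.0, -0.0, -1.0]]
force: [0.9, -0.4, 0.1]
opening: 0.0621
```

jog_arm(commands=[[0, 0, 0, 0, 0, -2, 6.2], [0, 0, 0, 0, 0, -4, 6.2], [0, 0, 0, 0, 0, -5, 6.2], [0, 0, 0, 0, 0, -2, 6.2], [0, 0, 0, 0, 0, 0, 6.2]])

```text
clock: 30.68
tcp_pos: [0.5538, 0.3166, 0.2621]
tool_rot: [[-0.01, 1.0, 0.003], [1.0, 0.01, 0.001], [0.001, 0.003, -1.0]]
force: [1.5, -0.2, -0.6]
opening: 0.0619
```

```bash
python3 - <<'E'
from h import *
s=st()
for o in findall('tub1',('wrist',),.103): print('cost %.3f x %.4f y %.4f yaw %.1f br %.0f %s'%o)
plan([(.6770,-.0944,.25,-32,6.5,10),(.6770,-.0944,.11,None,6.5,3)])
E
```

```text
t 30.68 tcp [0.5538 0.3166 0.2621] F [ 1.5 -0.2 -0.6] op 0.0619
[[-0.01, 1.0, 0.003], [1.0, 0.01, 0.001], [0.001, 0.003, -1.0]] [  0.2  33.3 -47.8  90.5  26.2  67.7 -52.4]
cost 0.023 x 0.5527 y 0.3754 yaw 89.6 br 229 wrist
cost 0.017 x 0.5527 y 0.3165 yaw 90.5 br 215 wrist
-> [0.677, -0.0944, 0.25]
[[-0.0, 0.0, 0.057, -4.11, 1.2, 0.09, 6.5], [-0.0, 0.0, 0.057, -4.04, 1.43, 0.09, 6.5], [-0.0, 0.0, 0.057, -3.95, 1.66, 0.09, 6.5], [-0.0, 0.0, 0.057, -3.85, 1.88, 0.09, 6.5], [-0.0, 0.0, 0.057, -3.73, 2.1, 0.09, 6.5]]
[[-0.0, 0.0, 0.057, -3.61, 2.31, 0.09, 6.5], [-0.0, 0.0, 0.057, -3.47, 2.51, 0.09, 6.5], [-0.0, 0.0, 0.057, -3.32, 2.7, 0.09, 6.5], [-0.0, 0.0, 0.057, -3.17, 2.88, 0.09, 6.5], [-0.0, 0.0, 0.057, -3.0, 3.06, 0.09, 6.5]]
-> [0.677, -0.0944, 0.11]
[[0.0, 0.0, 0.0, -0.0, 0.0, 4.67, 6.5], [0.0, 0.0, 0.0, -0.0, 0.0, 4.67, 6.5], [0.0, 0.0, 0.0, -0.0, 0.0, 4.67, 6.5]]
```

Both tubs are within a millimetre of their slots. Third tub.

jog_arm(commands=[[0, 0, 0.057, -4.11, 1.2, 0.09, 6.5], [0, 0, 0.057, -4.04, 1.43, 0.09, 6.5], [0, 0, 0.057, -3.95, 1.66, 0.09, 6.5], [0, 0, 0.057, -3.85, 1.88, 0.09, 6.5], [0, 0, 0.057, -3.73, 2.1, 0.09, 6.5]])

```text
clock: 31.4
tcp_pos: [0.6146, 0.1092, 0.2533]
tool_rot: [[0.273, 0.962, -0.004], [0.962, -0.273, -0.001], [-0.001, -0.003, -1.0]]
force: [1.5, 0.4, -0.3]
opening: 0.065
```

jog_arm(commands=[[0, 0, 0.057, -3.61, 2.31, 0.09, 6.5], [0, 0, 0.057, -3.47, 2.51, 0.09, 6.5], [0, 0, 0.057, -3.32, 2.7, 0.09, 6.5], [0, 0, 0.057, -3.17, 2.88, 0.09, 6.5], [0, 0, 0.057, -3.0, 3.06, 0.09, 6.5]])

```text
clock: 32.02
tcp_pos: [0.6771, -0.0959, 0.2495]
tool_rot: [[0.533, 0.846, -0.002], [0.846, -0.533, 0.0], [-0.001, -0.002, -1.0]]
force: [0.3, -0.5, 0.0]
opening: 0.065
```

jog_arm(commands=[[0, 0, 0, 0, 0, 4.67, 6.5], [0, 0, 0, 0, 0, 4.67, 6.5], [0, 0, 0, 0, 0, 4.67, 6.5], [0, 0, 0, 0, 0, 0, 6.5], [0, 0, 0, 0, 0, 0, 6.5]])

```text
clock: 32.65
tcp_pos: [0.6781, -0.0938, 0.1121]
tool_rot: [[0.531, 0.847, 0.001], [0.847, -0.531, 0.0], [0.001, 0.001, -1.0]]
force: [0.3, 0.1, 0.6]
opening: 0.0653
```

```bash
python3 lf.py tub1 .677 -.0944
```

```text
t 32.65 tcp [ 0.6781 -0.0938  0.1121] F [0.3 0.1 0.6] op 0.0653
[[0.531, 0.847, 0.001], [0.847, -0.531, 0.0], [0.001, 0.001, -1.0]] [ 27.1  43.3 -33.1  90.2  27.2  54.7 -46.9]
cost 0.027 x 0.6774 y -0.0946 yaw 57.7 br 248 wrist
```

jog_arm(commands=[[0, 0, 0, -0.05, 0, 2.78, 6.5], [0, 0, 0, -0.05, 0, 2.78, 6.5], [0, 0, 0, 0, 0, 2.78, 6.5], [0, 0, 0, 0, 0, 0, 6.5]])

```text
clock: 33.25
tcp_pos: [0.6761, -0.0949, 0.0273]
tool_rot: [[0.531, 0.847, -0.001], [0.847, -0.531, -0.0], [-0.001, -0.001, -1.0]]
force: [-0.8, 0.2, -0.3]
opening: 0.0649
```

jog_arm(commands=[[0, 0, 0, 0, 0, 0, 4], [0, 0, 0, 0, 0, 0, 4], [0, 0, 0, 0, 0, 0, 4], [0, 0, 0, 0, 0, -1, 4], [0, 0, 0, 0, 0, -2, 4]])

```text
clock: 33.88
tcp_pos: [0.6757, -0.0948, 0.0577]
tool_rot: [[0.531, 0.847, -0.002], [0.847, -0.531, 0.0], [-0.001, -0.002, -1.0]]
force: [0.2, -0.2, -2.0]
opening: 0.0454
```

jog_arm(commands=[[0, 0, 0, 0, 0, -4.8, 4], [0, 0, 0, 0, 0, -4.8, 4], [0, 0, 0, 0, 0, -4.8, 4], [0, 0, 0, 0, 0, -4.8, 4], [0, 0, 0, 0, 0, 0, 4]])

```text
clock: 34.5
tcp_pos: [0.6789, -0.0942, 0.256]
tool_rot: [[0.531, 0.847, 0.01], [0.847, -0.531, -0.001], [0.004, 0.009, -1.0]]
force: [0.8, -0.1, -2.3]
opening: 0.0453
```

```bash
python3 - <<'E'
from h import *
s=st()
plan([(.5549,.2555,.25,.8,4,10)])
E
```

```text
t 34.5 tcp [ 0.6789 -0.0942  0.256 ] F [ 0.8 -0.1 -2.3] op 0.0453
[[0.531, 0.847, 0.01], [0.847, -0.531, -0.001], [0.004, 0.009, -1.0]] [ 29.5  34.9 -37.1  84.3  22.   67.6 -43. ]
-> [0.5549, 0.2555, 0.25]
[[0.001, -0.0, -0.057, 2.3, -2.91, 0.04, 4], [0.001, -0.0, -0.057, 2.47, -2.77, 0.05, 4], [0.001, -0.0, -0.057, 2.62, -2.62, 0.05, 4], [0.001, -0.0, -0.057, 2.77, -2.47, 0.05, 4], [0.001, -0.0, -0.057, 2.91, -2.31, 0.05, 4]]
[[0.001, -0.0, -0.057, 3.03, -2.14, 0.05, 4], [0.001, -0.0, -0.057, 3.15, -1.96, 0.06, 4], [0.001, -0.0, -0.057, 3.26, -1.78, 0.06, 4], [0.001, -0.0, -0.057, 3.35, -1.59, 0.06, 4], [0.001, -0.0, -0.057, 3.44, -1.39, 0.06, 4]]
```

jog_arm(commands=[[0, 0, -0.057, 2.3, -2.91, 0, 4], [0, 0, -0.057, 2.47, -2.77, 0, 4], [0, 0, -0.057, 2.62, -2.62, 0, 4], [0, 0, -0.057, 2.77, -2.47, 0, 4], [0, 0, -0.057, 2.91, -2.31, 0, 4]])

```text
clock: 35.12
tcp_pos: [0.6138, 0.0822, 0.2495]
tool_rot: [[0.268, 0.963, -0.0], [0.963, -0.268, -0.0], [-0.0, -0.0, -1.0]]
force: [0.2, -0.5, -1.6]
opening: 0.0453
```

jog_arm(commands=[[0, 0, -0.057, 3.03, -2.14, 0, 4], [0, 0, -0.057, 3.15, -1.96, 0, 4], [0, 0, -0.057, 3.26, -1.78, 0, 4], [0, 0, -0.057, 3.35, -1.59, 0, 4], [0, 0, -0.057, 3.44, -1.39, 0, 4]])

```text
clock: 35.75
tcp_pos: [0.552, 0.257, 0.2495]
tool_rot: [[-0.014, 1.0, -0.0], [1.0, 0.014, -0.0], [-0.0, -0.0, -1.0]]
force: [1.1, -0.5, -1.9]
opening: 0.0454
```

jog_arm(commands=[[0, 0, 0, 0, 0, 0, 4], [0, 0, 0, 0, 0, 0, 4], [0, 0, 0, 0, 0, 0, 4]])

```text
clock: 36.12
tcp_pos: [0.5537, 0.254, 0.2493]
tool_rot: [[-0.008, 1.0, -0.0], [1.0, 0.008, -0.001], [-0.001, -0.0, -1.0]]
force: [0.4, -0.2, -0.9]
opening: 0.0453
```

```bash
python3 - <<'E'
from h import *
s=st()
plan([(.5549,.2555,.138,.8,4,4)])
E
```

```text
t 36.12 tcp [0.5537 0.254  0.2493] F [ 0.4 -0.2 -0.9] op 0.0453
[[-0.008, 1.0, -0.0], [1.0, 0.008, -0.001], [-0.001, -0.0, -1.0]] [  7.   31.4 -48.3  95.3  25.5  65.  -47.8]
-> [0.5549, 0.2555, 0.138]
[[-0.0, 0.0, -0.001, 0.04, 0.03, 2.78, 4], [-0.0, 0.0, -0.001, 0.04, 0.03, 2.78, 4], [-0.0, 0.0, -0.001, 0.04, 0.03, 2.78, 4], [-0.0, 0.0, -0.001, 0.04, 0.03, 2.78, 4]]
```

jog_arm(commands=[[0, 0, 0, 0, 0.03, 2.78, 4], [0, 0, 0, 0, 0.03, 2.78, 4], [0, 0, 0, 0, 0, 2.78, 4], [0, 0, 0, 0, 0, 2.78, 4], [0, 0, 0, 0, 0, 0, 4]])

```text
clock: 36.75
tcp_pos: [0.553, 0.2532, 0.1363]
tool_rot: [[-0.008, 1.0, -0.004], [1.0, 0.008, -0.002], [-0.002, -0.004, -1.0]]
force: [-0.1, -0.6, -1.3]
opening: 0.0457
```

jog_arm(commands=[[0, 0, 0, 0, 0, 0.4, 4], [0, 0, 0, 0, 0, 0.4, 4], [0, 0, 0, 0, 0, 0, 4]])

```text
clock: 37.12
tcp_pos: [0.5548, 0.2554, 0.133]
tool_rot: [[-0.009, 1.0, 0.003], [1.0, 0.009, -0.0], [-0.0, 0.003, -1.0]]
force: [-2.1, -2.8, 8.9]
opening: 0.0456
```

jog_arm(commands=[[0, 0, 0, 0, 0, 0.05, 4], [0, 0, 0, 0, 0, 0, 4], [0, 0, 0, 0, 0, 0, 6.2], [0, 0, 0, 0, 0, 0, 6.2], [0, 0, 0, 0, 0, 0, 6.2]])

```text
clock: 37.75
tcp_pos: [0.5539, 0.2552, 0.1299]
tool_rot: [[-0.01, 1.0, 0.0], [1.0, 0.01, 0.0], [0.0, 0.0, -1.0]]
force: [-0.5, -0.7, -0.2]
opening: 0.0621
```

jog_arm(commands=[[0, 0, 0, 0, 0, -2, 6.2], [0, 0, 0, 0, 0, -4, 6.2], [0, 0, 0, 0, 0, -5, 6.2], [0, 0, 0, 0, 0, -2, 6.2], [0, 0, 0, 0, 0, 0, 6.2]])

```text
clock: 38.38
tcp_pos: [0.5543, 0.2556, 0.2618]
tool_rot: [[-0.01, 1.0, 0.003], [1.0, 0.01, 0.001], [0.001, 0.003, -1.0]]
force: [0.5, -0.5, 0.1]
opening: 0.0619
```

```bash
python3 - <<'E'
from h import *
s=st()
for o in findall('tub1',('wrist',),.103): print('cost %.3f x %.4f y %.4f yaw %.1f br %.0f %s'%o)
for o in findall('tub1',('scene','top'),.0): print('cost %.3f x %.4f y %.4f yaw %.1f br %.0f %s'%o)
plan([(.4500,-.3818,.25,1,6.5,12),(.4500,-.3818,.11,None,6.5,3)])
E
```

```text
t 38.38 tcp [0.5543 0.2556 0.2618] F [ 0.5 -0.5  0.1] op 0.0619
[[-0.01, 1.0, 0.003], [1.0, 0.01, 0.001], [0.001, 0.003, -1.0]] [  7.2  30.8 -48.8  94.5  25.   66.  -47.4]
cost 0.012 x 0.5528 y 0.3749 yaw 89.9 br 207 wrist
cost 0.036 x 0.5528 y 0.3160 yaw 0.5 br 219 wrist
cost 0.018 x 0.5533 y 0.2549 yaw 90.3 br 204 wrist
cost 0.204 x 0.4638 y 0.4327 yaw 81.3 br 177 scene
cost 0.215 x 0.4659 y 0.3561 yaw -2.9 br 176 scene
cost 0.055 x 0.4511 y -0.3803 yaw 0.7 br 181 scene+top
cost 0.216 x 0.4635 y 0.5020 yaw 78.9 br 176 scene
-> [0.45, -0.3818, 0.25]
[[-0.0, 0.0, -0.001, -5.3, -0.91, 0.08, 6.5], [-0.0, 0.0, -0.001, -5.3, -0.92, 0.08, 6.5], [-0.0, 0.0, -0.001, -5.29, -0.92, 0.08, 6.5], [-0.0, 0.0, -0.001, -5.29, -0.92, 0.07, 6.5], [-0.0, 0.0, -0.001, -5.29, -0.93, 0.07, 6.5]]
[[-0.0, 0.0, -0.001, -5.29, -0.93, 0.07, 6.5], [-0.0, 0.0, -0.001, -5.29, -0.93, 0.07, 6.5], [-0.0, 0.0, -0.001, -5.29, -0.94, 0.07, 6.5], [-0.0, 0.0, -0.001, -5.29, -0.94, 0.07, 6.5], [-0.0, 0.0, -0.001, -5.29, -0.94, 0.07, 6.5]]
[[-0.0, 0.0, -0.001, -5.29, -0.95, 0.07, 6.5], [-0.0, 0.0, -0.001, -5.29, -0.95, 0.07, 6.5]]
-> [0.45, -0.3818, 0.11]
[[0.0, 0.0, 0.0, -0.0, -0.0, 4.67, 6.5], [0.0, 0.0, 0.0, -0.0, -0.0, 4.67, 6.5], [0.0, 0.0, 0.0, -0.0, -0.0, 4.67, 6.5]]
```

jog_arm(commands=[[0, 0, 0, -5.3, -0.92, 0.08, 6.5], [0, 0, 0, -5.3, -0.92, 0.08, 6.5], [0, 0, 0, -5.3, -0.92, 0.08, 6.5], [0, 0, 0, -5.3, -0.92, 0.08, 6.5], [0, 0, 0, -5.3, -0.92, 0.08, 6.5]])

```text
clock: 39.3
tcp_pos: [0.5096, -0.012, 0.2552]
tool_rot: [[-0.01, 1.0, -0.001], [1.0, 0.01, 0.0], [0.0, -0.001, -1.0]]
force: [0.9, 0.3, 0.5]
opening: 0.0649
```

jog_arm(commands=[[0, 0, 0, -5.3, -0.93, 0.08, 6.5], [0, 0, 0, -5.3, -0.93, 0.08, 6.5], [0, 0, 0, -5.3, -0.93, 0.08, 6.5], [0, 0, 0, -5.3, -0.93, 0.08, 6.5], [0, 0, 0, -5.3, -0.93, 0.08, 6.5]])

```text
clock: 39.92
tcp_pos: [0.4658, -0.2773, 0.2513]
tool_rot: [[-0.01, 1.0, -0.001], [1.0, 0.01, 0.001], [0.001, -0.001, -1.0]]
force: [0.6, 0.3, 0.7]
opening: 0.0651
```

jog_arm(commands=[[0, 0, 0, -5.3, -0.93, 0.08, 6.5], [0, 0, 0, -5.3, -0.93, 0.08, 6.5], [0, 0, 0, 0, 0, 5, 6.5], [0, 0, 0, 0, 0, 5, 6.5], [0, 0, 0, 0, 0, 4, 6.5]])

```text
clock: 40.55
tcp_pos: [0.4479, -0.3814, 0.1074]
tool_rot: [[-0.01, 1.0, -0.002], [1.0, 0.01, 0.002], [0.002, -0.002, -1.0]]
force: [0.2, -0.1, -0.0]
opening: 0.0649
```

jog_arm(commands=[[0, 0, 0, 0, 0, 0, 6.5], [0, 0, 0, 0, 0, 0, 6.5]])

```text
clock: 40.8
tcp_pos: [0.4499, -0.382, 0.1114]
tool_rot: [[-0.01, 1.0, 0.001], [1.0, 0.01, -0.001], [-0.001, 0.001, -1.0]]
force: [-0.2, 0.9, -0.7]
opening: 0.0647
```

```bash
python3 lf.py tub1 .45 -.3818
```

```text
t 40.8 tcp [ 0.4499 -0.382   0.1114] F [-0.2  0.9 -0.7] op 0.0647
[[-0.01, 1.0, 0.001], [1.0, 0.01, -0.001], [-0.001, 0.001, -1.0]] [ 65.1  36.9 -37.6 104.2  29.   48.8  14. ]
cost 0.022 x 0.4512 y -0.3825 yaw -0.2 br 227 wrist
```

jog_arm(commands=[[0, 0, 0, 0, 0.05, 2.78, 6.5], [0, 0, 0, 0, 0.05, 2.78, 6.5], [0, 0, 0, 0, 0, 2.78, 6.5], [0, 0, 0, 0, 0, 0, 6.5]])

```text
clock: 41.4
tcp_pos: [0.4495, -0.3818, 0.0267]
tool_rot: [[-0.01, 1.0, -0.001], [1.0, 0.01, 0.001], [0.001, -0.001, -1.0]]
force: [0.2, 1.2, 0.5]
opening: 0.0651
```

jog_arm(commands=[[0, 0, 0, 0, 0, 0, 4], [0, 0, 0, 0, 0, 0, 4], [0, 0, 0, 0, 0, 0, 4], [0, 0, 0, 0, 0, -1, 4], [0, 0, 0, 0, 0, -2, 4]])

```text
clock: 42.02
tcp_pos: [0.4494, -0.3816, 0.0574]
tool_rot: [[-0.01, 1.0, -0.001], [1.0, 0.01, 0.001], [0.001, -0.001, -1.0]]
force: [-0.0, 0.1, -1.4]
opening: 0.0455
```

jog_arm(commands=[[0, 0, 0, 0, 0, -4.8, 4], [0, 0, 0, 0, 0, -4.8, 4], [0, 0, 0, 0, 0, -4.8, 4], [0, 0, 0, 0, 0, -4.8, 4], [0, 0, 0, 0, 0, 0, 4]])

```text
clock: 42.65
tcp_pos: [0.452, -0.3826, 0.2544]
tool_rot: [[-0.01, 1.0, 0.006], [1.0, 0.01, -0.006], [-0.006, 0.006, -1.0]]
force: [0.1, 0.0, -1.4]
opening: 0.0454
```

```bash
python3 - <<'E'
from h import *
s=st()
plan([(.5558,.1955,.25,.8,4,12)])
E
```

```text
t 42.65 tcp [ 0.452  -0.3826  0.2544] F [ 0.1  0.  -1.4] op 0.0454
[[-0.01, 1.0, 0.006], [1.0, 0.01, -0.006], [-0.006, 0.006, -1.0]] [ 69.8  27.3 -43.6  97.9  21.1  62.7  20.2]
-> [0.5558, 0.1955, 0.25]
[[0.001, 0.001, -0.0, 4.81, 0.91, 0.01, 4], [0.001, 0.001, -0.0, 4.81, 0.92, 0.01, 4], [0.001, 0.001, -0.0, 4.81, 0.92, 0.02, 4], [0.001, 0.001, -0.0, 4.81, 0.92, 0.02, 4], [0.001, 0.001, -0.0, 4.81, 0.92, 0.02, 4]]
[[0.001, 0.001, -0.0, 4.81, 0.92, 0.02, 4], [0.001, 0.001, -0.0, 4.81, 0.92, 0.02, 4], [0.001, 0.001, -0.0, 4.81, 0.92, 0.03, 4], [0.001, 0.001, -0.0, 4.81, 0.93, 0.03, 4], [0.001, 0.001, -0.0, 4.81, 0.93, 0.03, 4]]
[[0.001, 0.001, -0.0, 4.81, 0.93, 0.03, 4], [0.001, 0.001, -0.0, 4.81, 0.93, 0.03, 4]]
```

jog_arm(commands=[[0, 0, 0, 4.81, 0.92, 0, 4], [0, 0, 0, 4.81, 0.92, 0, 4], [0, 0, 0, 4.81, 0.92, 0, 4], [0, 0, 0, 4.81, 0.92, 0, 4], [0, 0, 0, 4.81, 0.92, 0, 4]])

```text
clock: 43.28
tcp_pos: [0.4929, -0.1393, 0.2486]
tool_rot: [[-0.01, 1.0, -0.001], [1.0, 0.01, -0.0], [-0.0, -0.001, -1.0]]
force: [1.3, -0.6, -0.8]
opening: 0.0453
```

jog_arm(commands=[[0, 0, 0, 4.81, 0.92, 0, 4], [0, 0, 0, 4.81, 0.92, 0, 4], [0, 0, 0, 4.81, 0.92, 0, 4], [0, 0, 0, 4.81, 0.92, 0, 4], [0, 0, 0, 4.81, 0.92, 0, 4]])

```text
clock: 43.9
tcp_pos: [0.5367, 0.1011, 0.2485]
tool_rot: [[-0.01, 1.0, -0.001], [1.0, 0.01, -0.001], [-0.001, -0.001, -1.0]]
force: [0.6, -0.2, 0.2]
opening: 0.0455
```

jog_arm(commands=[[0, 0, 0, 4.81, 0.92, 0, 4], [0, 0, 0, 4.81, 0.92, 0, 4], [0, 0, 0, 0, 0, 0, 4], [0, 0, 0, 0, 0, 0, 4], [0, 0, 0, 0, 0, 0, 4]])

```text
clock: 44.52
tcp_pos: [0.5547, 0.1945, 0.2485]
tool_rot: [[-0.008, 1.0, -0.001], [1.0, 0.008, -0.001], [-0.001, -0.001, -1.0]]
force: [0.2, -0.4, -0.2]
opening: 0.0454
```

```bash
python3 - <<'E'
from h import *
s=st()
plan([(.5558,.1955,.138,.8,4,4)])
E
```

```text
t 44.52 tcp [0.5547 0.1945 0.2485] F [ 0.2 -0.4 -0.2] op 0.0454
[[-0.008, 1.0, -0.001], [1.0, 0.008, -0.001], [-0.001, -0.001, -1.0]] [ 13.9  29.5 -49.2  98.3  24.6  63.7 -42.4]
-> [0.5558, 0.1955, 0.138]
[[-0.0, 0.0, -0.002, 0.03, 0.03, 2.76, 4], [-0.0, 0.0, -0.002, 0.03, 0.03, 2.76, 4], [-0.0, 0.0, -0.002, 0.03, 0.03, 2.76, 4], [-0.0, 0.0, -0.002, 0.03, 0.03, 2.76, 4]]
```

jog_arm(commands=[[0, 0, 0, 0, 0.03, 2.76, 4], [0, 0, 0, 0, 0.03, 2.76, 4], [0, 0, 0, 0, 0, 2.76, 4], [0, 0, 0, 0, 0, 2.76, 4], [0, 0, 0, 0, 0, 0, 4]])

```text
clock: 45.15
tcp_pos: [0.5542, 0.1941, 0.1367]
tool_rot: [[-0.008, 1.0, -0.004], [1.0, 0.008, -0.002], [-0.002, -0.004, -1.0]]
force: [-0.5, -0.1, -1.7]
opening: 0.0452
```

jog_arm(commands=[[0, 0, 0, 0, 0, 0.4, 4], [0, 0, 0, 0, 0, 0.35, 4], [0, 0, 0, 0, 0, 0, 4]])

```text
clock: 45.52
tcp_pos: [0.556, 0.1965, 0.132]
tool_rot: [[-0.01, 1.0, 0.002], [1.0, 0.01, 0.0], [0.0, 0.002, -1.0]]
force: [1.5, -0.7, 1.8]
opening: 0.0451
```

jog_arm(commands=[[0, 0, 0, 0, 0, 0.05, 4], [0, 0, 0, 0, 0, 0, 4], [0, 0, 0, 0, 0, 0, 6.2], [0, 0, 0, 0, 0, 0, 6.2], [0, 0, 0, 0, 0, 0, 6.2]])

```text
clock: 46.15
tcp_pos: [0.5551, 0.1963, 0.1303]
tool_rot: [[-0.01, 1.0, -0.0], [1.0, 0.01, -0.0], [-0.0, -0.0, -1.0]]
force: [1.1, -0.7, 0.1]
opening: 0.0622
```

jog_arm(commands=[[0, 0, 0, 0, 0, -2, 6.2], [0, 0, 0, 0, 0, -4, 6.2], [0, 0, 0, 0, 0, -5, 6.2], [0, 0, 0, 0, 0, -6, 6.2], [0, 0, 0, 0, 0, -2, 6.2]])

```text
clock: 46.78
tcp_pos: [0.5562, 0.1979, 0.3259]
tool_rot: [[-0.011, 1.0, 0.007], [1.0, 0.011, 0.002], [0.002, 0.007, -1.0]]
force: [-0.1, 0.4, 0.6]
opening: 0.0624
```

```bash
python3 - <<'E'
from h import *
s=st()
for o in findall('tub1',('wrist',),.103): print('cost %.3f x %.4f y %.4f yaw %.1f br %.0f %s'%o)
plan([(.57,-.22,.31,-89,4,10)])
E
```

```text
t 46.77 tcp [0.5562 0.1979 0.3259] F [-0.1  0.4  0.6] op 0.0624
[[-0.011, 1.0, 0.007], [1.0, 0.011, 0.002], [0.002, 0.007, -1.0]] [ 15.6  25.6 -51.7  93.1  21.1  71.2 -39.6]
cost 0.023 x 0.5557 y 0.1972 yaw 0.1 br 218 wrist
cost 0.009 x 0.5548 y 0.2548 yaw 0.7 br 231 wrist
cost 0.016 x 0.5543 y 0.3169 yaw 90.6 br 216 wrist
-> [0.57, -0.22, 0.31]
[[0.0, -0.0, 0.156, -4.17, 0.1, 0.13, 4], [0.0, -0.0, 0.156, -4.11, 0.75, 0.13, 4], [0.0, -0.0, 0.156, -3.94, 1.38, 0.14, 4], [0.0, -0.0, 0.156, -3.68, 1.97, 0.14, 4], [0.0, -0.0, 0.156, -3.33, 2.52, 0.14, 4]]
[[0.0, -0.0, 0.156, -2.89, 3.01, 0.14, 4], [0.0, -0.0, 0.156, -2.39, 3.42, 0.14, 4], [0.0, -0.0, 0.156, -1.83, 3.75, 0.14, 4], [0.0, -0.0, 0.156, -1.22, 3.99, 0.14, 4], [0.0, -0.0, 0.156, -0.58, 4.13, 0.14, 4]]
```

jog_arm(commands=[[0, 0, 0.156, -4.17, 0.1, 0.13, 4], [0, 0, 0.156, -4.11, 0.75, 0.13, 4], [0, 0, 0.156, -3.94, 1.38, 0.14, 4], [0, 0, 0.156, -3.68, 1.97, 0.14, 4], [0, 0, 0.156, -3.33, 2.52, 0.14, 4]])

```text
clock: 47.5
tcp_pos: [0.5612, -0.0139, 0.3118]
tool_rot: [[0.7, 0.714, -0.003], [0.714, -0.7, 0.0], [-0.002, -0.002, -1.0]]
force: [0.1, -0.9, -0.1]
opening: 0.0401
```

jog_arm(commands=[[0, 0, 0.156, -2.89, 3.01, 0.14, 4], [0, 0, 0.156, -2.39, 3.42, 0.14, 4], [0, 0, 0.156, -1.83, 3.75, 0.14, 4], [0, 0, 0.156, -1.22, 3.99, 0.14, 4], [0, 0, 0.156, -0.58, 4.13, 0.14, 4]])

```text
clock: 48.12
tcp_pos: [0.5687, -0.222, 0.3045]
tool_rot: [[1.0, 0.016, -0.003], [0.016, -1.0, 0.001], [-0.003, -0.001, -1.0]]
force: [0.7, 0.9, 0.3]
opening: 0.04
```

jog_arm(commands=[[0, 0, 0, 0, 0, 0, 4], [0, 0, 0, 0, 0, 0, 4]])

```text
clock: 48.38
tcp_pos: [0.5692, -0.2198, 0.3051]
tool_rot: [[1.0, 0.022, -0.003], [0.022, -1.0, 0.002], [-0.002, -0.002, -1.0]]
force: [-0.5, -0.4, -0.1]
opening: 0.0397
```

```bash
python3 wfit.py lid1; python3 - <<'E'
from h import *
snap('wrist','w6.png',None,1.2)
E
```

```text
t 48.38 tcp [ 0.5692 -0.2198  0.3051] F [-0.5 -0.4 -0.1] op 0.0397
[[1.0, 0.022, -0.003], [0.022, -1.0, 0.002], [-0.002, -0.002, -1.0]] [ 38.5  22.8 -27.1  92.4  10.9  67.6 -79.8]
lid1 cost 0.142 x 0.4494 y -0.2792 yaw 117.7 br 224 wrist
lid1 cost 0.037 x 0.3488 y -0.2266 yaw 87.9 br 45 wrist
lid1 cost 0.030 x 0.5629 y -0.3766 yaw 22.8 br 224 wrist
lid1 cost 0.027 x 0.5677 y -0.2855 yaw 73.0 br 228 wrist
lid1 cost 0.042 x 0.6794 y -0.2105 yaw 3.6 br 228 wrist
```

View pics/w6.png

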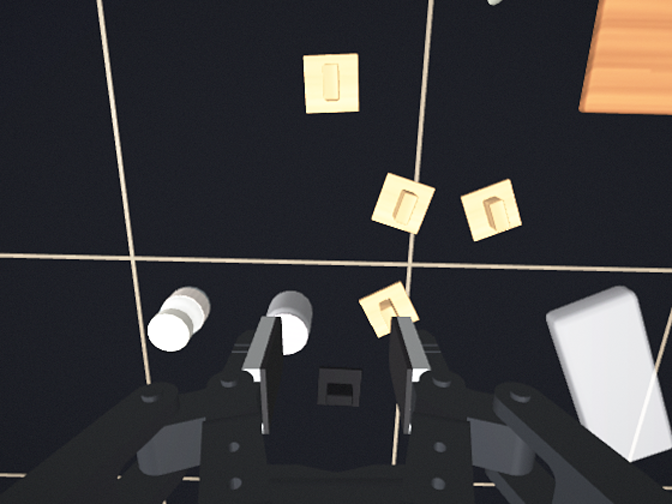

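```bash
python3 - <<'E'
from h import *
plan([(.5676,-.2858,.09,-107,3.4,5)])
E
```

```text
-> [0.5676, -0.2858, 0.09]
[[-0.0, 0.0, 0.064, -0.07, 1.34, 4.32, 3.4], [-0.0, 0.0, 0.064, 0.01, 1.34, 4.32, 3.4], [-0.0, 0.0, 0.064, 0.1, 1.33, 4.32, 3.4], [-0.0, 0.0, 0.064, 0.18, 1.32, 4.33, 3.4], [-0.0, 0.0, 0.064, 0.27, 1.31, 4.33, 3.4]]
```

jog_arm(commands=[[0, 0, 0.064, -0.07, 1.34, 4.32, 3.4], [0, 0, 0.064, 0.01, 1.34, 4.32, 3.4], [0, 0, 0.064, 0.1, 1.33, 4.32, 3.4], [0, 0, 0.064, 0.18, 1.32, 4.33, 3.4], [0, 0, 0.064, 0.27, 1.31, 4.33, 3.4]])

```text
clock: 49.15
tcp_pos: [0.5679, -0.2869, 0.0893]
tool_rot: [[0.956, -0.295, 0.001], [-0.295, -0.956, 0.0], [0.0, -0.0, -1.0]]
force: [1.0, -0.2, 0.2]
opening: 0.0339
```

jog_arm(commands=[[0, 0, 0, 0, 0, 0, 3.4], [0, 0, 0, 0, 0, 0, 3.4]])

```text
clock: 49.4
tcp_pos: [0.5689, -0.2864, 0.0921]
tool_rot: [[0.956, -0.292, 0.002], [-0.292, -0.956, -0.0], [0.002, -0.001, -1.0]]
force: [-0.2, 0.5, 0.5]
opening: 0.0338
```

```bash
python3 lf.py lid1 .5676 -.2858; python3 - <<'E'
from h import *
snap('wrist','w7.png',None,1)
E
```

```text
t 49.4 tcp [ 0.5689 -0.2864  0.0921] F [-0.2  0.5  0.5] op 0.0338
[[0.956, -0.292, 0.002], [-0.292, -0.956, -0.0], [0.002, -0.001, -1.0]] [ 37.1  37.5 -18.4  98.7  15.4  46.1 -95.5]
cost 0.021 x 0.5678 y -0.2860 yaw -16.8 br 209 wrist
```

View pics/w7.png

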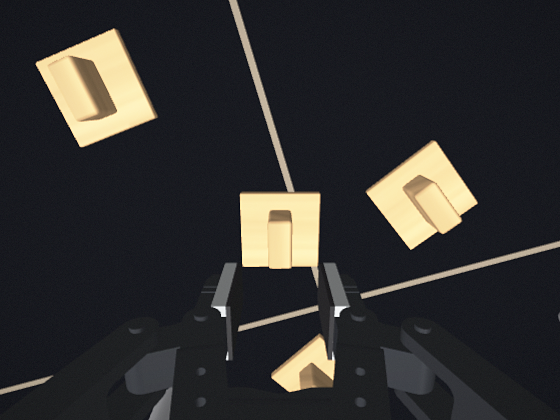

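jog_arm(commands=[[0, 0, 0, -0.08, 0, 2.17, 3.4], [0, 0, 0, 0, 0, 2.17, 3.4], [0, 0, 0, 0, 0, 2.16, 3.4], [0, 0, 0, 0, 0, 0, 3.4]])

```text
clock: 50.05
tcp_pos: [0.5668, -0.287, 0.0243]
tool_rot: [[0.956, -0.295, -0.001], [-0.295, -0.956, 0.0], [-0.001, -0.0, -1.0]]
force: [-0.8, 0.2, 2.9]
opening: 0.034
```

jog_arm(commands=[[0, 0, 0, 0, 0, 0, 1], [0, 0, 0, 0, 0, 0, 1], [0, 0, 0, 0, 0, 0, 1], [0, 0, 0, 0, 0, -1, 1], [0, 0, 0, 0, 0, -2, 1]])

```text
clock: 50.68
tcp_pos: [0.5657, -0.2868, 0.0545]
tool_rot: [[0.956, -0.295, -0.003], [-0.295, -0.956, 0.001], [-0.003, -0.001, -1.0]]
force: [0.1, 0.3, -1.0]
opening: 0.0133
```

jog_arm(commands=[[0, 0, 0, 0, 0, -4.8, 1], [0, 0, 0, 0, 0, -4.8, 1], [0, 0, 0, 0, 0, -4.8, 1], [0, 0, 0, 0, 0, -4.8, 1], [0, 0, 0, 0, 0, 0, 1]])

```text
clock: 51.3
tcp_pos: [0.569, -0.288, 0.2532]
tool_rot: [[0.955, -0.295, 0.008], [-0.295, -0.956, -0.004], [0.009, 0.002, -1.0]]
force: [-0.5, -0.9, -0.3]
opening: 0.013
```

```bash
python3 - <<'E'
from h import *
s=st()
plan([(.5531,.3754,.25,-89.2,1,13)])
E
```

```text
t 51.3 tcp [ 0.569  -0.288   0.2532] F [-0.5 -0.9 -0.3] op 0.013
[[0.955, -0.295, 0.008], [-0.295, -0.956, -0.004], [0.009, 0.002, -1.0]] [ 39.6  26.9 -21.5  92.5  10.9  62.1 -92. ]
-> [0.5531, 0.3754, 0.25]
[[0.0, -0.001, -0.024, -1.62, -4.84, 0.0, 1], [0.0, -0.001, -0.024, -1.5, -4.88, 0.0, 1], [0.0, -0.001, -0.024, -1.39, -4.91, 0.01, 1], [0.0, -0.001, -0.024, -1.27, -4.94, 0.01, 1], [0.0, -0.001, -0.024, -1.15, -4.97, 0.01, 1]]
[[0.0, -0.001, -0.024, -1.03, -5.0, 0.01, 1], [0.0, -0.001, -0.024, -0.91, -5.02, 0.01, 1], [0.0, -0.001, -0.024, -0.79, -5.04, 0.02, 1], [0.0, -0.001, -0.024, -0.66, -5.06, 0.02, 1], [0.0, -0.001, -0.024, -0.54, -5.08, 0.02, 1]]
[[0.0, -0.001, -0.024, -0.42, -5.09, 0.02, 1], [0.0, -0.001, -0.024, -0.3, -5.1, 0.02, 1], [0.0, -0.001, -0.024, -0.17, -5.1, 0.02, 1]]
```

jog_arm(commands=[[0, 0, -0.024, -1.62, -4.84, 0, 1], [0, 0, -0.024, -1.5, -4.88, 0, 1], [0, 0, -0.024, -1.39, -4.91, 0, 1], [0, 0, -0.024, -1.27, -4.94, 0, 1], [0, 0, -0.024, -1.15, -4.97, 0, 1]])

```text
clock: 51.92
tcp_pos: [0.5598, -0.0307, 0.2471]
tool_rot: [[0.984, -0.178, -0.001], [-0.178, -0.984, -0.0], [-0.001, 0.0, -1.0]]
force: [1.3, -0.2, -0.1]
opening: 0.0131
```

jog_arm(commands=[[0, 0, -0.024, -1.03, -5.0, 0, 1], [0, 0, -0.024, -0.91, -5.02, 0, 1], [0, 0, -0.024, -0.79, -5.04, 0, 1], [0, 0, -0.024, -0.66, -5.06, 0, 1], [0, 0, -0.024, -0.54, -5.08, 0, 1]])

```text
clock: 52.55
tcp_pos: [0.5541, 0.2241, 0.247]
tool_rot: [[0.998, -0.059, -0.001], [-0.059, -0.998, -0.001], [-0.001, 0.001, -1.0]]
force: [1.3, -0.1, 0.2]
opening: 0.0135
```

jog_arm(commands=[[0, 0, -0.024, -0.42, -5.09, 0, 1], [0, 0, -0.024, -0.3, -5.1, 0, 1], [0, 0, -0.024, -0.17, -5.1, 0, 1], [0, 0, 0, 0, 0, 0, 1], [0, 0, 0, 0, 0, 0, 1]])

```text
clock: 53.18
tcp_pos: [0.551, 0.3752, 0.2466]
tool_rot: [[1.0, 0.013, -0.001], [0.013, -1.0, -0.002], [-0.001, 0.002, -1.0]]
force: [-0.5, -0.7, -0.0]
opening: 0.0132
```

```bash
python3 - <<'E'
from h import *
s=st()
for o in findall('tub1',('wrist',),.103): print('cost %.3f x %.4f y %.4f yaw %.1f br %.0f %s'%o)
plan([(.5531,.3754,.176,-89.2,1,3)])
E
```

```text
t 53.17 tcp [0.551  0.3752 0.2466] F [-0.5 -0.7 -0. ] op 0.0132
[[1.0, 0.013, -0.001], [0.013, -1.0, -0.002], [-0.001, 0.002, -1.0]] [ -14.2   33.   -33.7   87.4   19.4   65.6 -141. ]
cost 0.035 x 0.5550 y 0.2543 yaw -0.2 br 186 wrist
cost 0.119 x 0.5553 y 0.1806 yaw 0.5 br 176 wrist
cost 0.058 x 0.5543 y 0.3161 yaw 0.5 br 193 wrist
cost 0.283 x 0.5547 y 0.3757 yaw -0.2 br 207 wrist
-> [0.5531, 0.3754, 0.176]
[[0.001, 0.0, -0.001, 0.04, -0.05, 2.37, 1], [0.001, 0.0, -0.001, 0.04, -0.05, 2.37, 1], [0.001, 0.0, -0.001, 0.04, -0.05, 2.37, 1]]
```

jog_arm(commands=[[0, 0, 0, 0.08, -0.02, 2.37, 1], [0, 0, 0, 0.08, 0, 2.37, 1], [0, 0, 0, 0.07, 0, 2.3, 1], [0, 0, 0, 0, 0, 0, 1], [0, 0, 0, 0, 0, 0, 1]])

```text
clock: 53.9
tcp_pos: [0.5543, 0.3758, 0.1782]
tool_rot: [[1.0, 0.011, 0.001], [0.011, -1.0, 0.001], [0.001, -0.001, -1.0]]
force: [0.8, 0.4, -1.0]
opening: 0.0132
```

jog_arm(commands=[[0, 0, 0, 0, 0, 0.3, 1], [0, 0, 0, 0, 0, 0.3, 1], [0, 0, 0, 0, 0, 0, 1]])

```text
clock: 54.28
tcp_pos: [0.5534, 0.3762, 0.171]
tool_rot: [[1.0, 0.013, -0.0], [0.013, -1.0, -0.0], [-0.0, 0.0, -1.0]]
force: [0.3, 0.9, -0.6]
opening: 0.0132
```

jog_arm(commands=[[0, 0, 0, 0, 0, 0.25, 1], [0, 0, 0, 0, 0, 0, 1]])

```text
clock: 54.52
tcp_pos: [0.5534, 0.3762, 0.1683]
tool_rot: [[1.0, 0.013, -0.0], [0.013, -1.0, -0.0], [-0.0, 0.0, -1.0]]
force: [0.2, 0.4, -0.2]
opening: 0.013
```

jog_arm(commands=[[0, 0, 0, 0, 0, 0.15, 1], [0, 0, 0, 0, 0, 0.05, 1], [0, 0, 0, 0, 0, 0, 1]])

```text
clock: 54.9
tcp_pos: [0.5536, 0.3764, 0.1676]
tool_rot: [[1.0, 0.013, 0.001], [0.013, -1.0, -0.0], [0.001, 0.0, -1.0]]
force: [-2.2, -2.0, 5.1]
opening: 0.0134
```

jog_arm(commands=[[0, 0, 0, 0, 0, 0, 3], [0, 0, 0, 0, 0, 0, 3], [0, 0, 0, 0, 0, 0, 3]])

```text
clock: 55.28
tcp_pos: [0.5536, 0.3765, 0.1667]
tool_rot: [[1.0, 0.013, 0.0], [0.013, -1.0, 0.0], [0.0, -0.0, -1.0]]
force: [-0.6, 0.2, 3.2]
opening: 0.0299
```

jog_arm(commands=[[0, 0, 0, 0, 0, -2, 3], [0, 0, 0, 0, 0, -3, 3], [0, 0, 0, 0, 0, -4, 3], [0, 0, 0, 0, 0, -2, 3], [0, 0, 0, 0, 0, 0, 3]])

```text
clock: 55.9
tcp_pos: [0.554, 0.3768, 0.2784]
tool_rot: [[1.0, 0.013, 0.003], [0.013, -1.0, 0.002], [0.003, -0.002, -1.0]]
force: [-0.1, 0.2, 0.9]
opening: 0.0297
```

```bash
cat > after.py <<'E'
from h import *
import sys
s=st()
for o in findall('lid1',('wrist',),.142): print('lid z.142 cost %.3f x %.4f y %.4f yaw %.1f br %.0f %s'%o)
for o in findall('lid1',('scene','top'),0):
    if o[4]>100 and o[2]<0: print('counter lid cost %.3f x %.4f y %.4f yaw %.1f br %.0f %s'%o)
x,y,yaw=map(float,sys.argv[1:4])
plan([(x,y,.25,yaw,3.4,13),(x,y,.092,None,3.4,3)])
E
python3 after.py .5629 -.3768 -67
```

```text
t 55.9 tcp [0.554  0.3768 0.2784] F [-0.1  0.2  0.9] op 0.0297
[[1.0, 0.013, 0.003], [0.013, -1.0, 0.002], [0.003, -0.002, -1.0]] [ -13.9   31.6  -34.3   85.2   18.5   68.7 -140.2]
lid z.142 cost 0.032 x 0.5533 y 0.3759 yaw 0.5 br 194 wrist
counter lid cost 0.104 x 0.5626 y -0.3762 yaw 23.6 br 206 scene+top
counter lid cost 0.106 x 0.4486 y -0.2785 yaw 29.2 br 203 scene+top
counter lid cost 0.146 x 0.6788 y -0.2108 yaw 92.6 br 208 scene+top
-> [0.5629, -0.3768, 0.25]
[[0.0, 0.0, -0.03, 0.0, 5.79, 0.2, 3.4], [0.0, 0.0, -0.03, -0.17, 5.79, 0.2, 3.4], [0.0, 0.0, -0.03, -0.34, 5.78, 0.2, 3.4], [0.0, 0.0, -0.03, -0.52, 5.77, 0.2, 3.4], [0.0, 0.0, -0.03, -0.69, 5.75, 0.2, 3.4]]
[[0.0, 0.0, -0.03, -0.86, 5.73, 0.2, 3.4], [0.0, 0.0, -0.03, -1.03, 5.7, 0.2, 3.4], [0.0, 0.0, -0.03, -1.2, 5.66, 0.2, 3.4], [0.0, 0.0, -0.03, -1.37, 5.63, 0.2, 3.4], [0.0, 0.0, -0.03, -1.54, 5.58, 0.19, 3.4]]
[[0.0, 0.0, -0.03, -1.7, 5.53, 0.19, 3.4], [0.0, 0.0, -0.03, -1.87, 5.48, 0.19, 3.4], [0.0, 0.0, -0.03, -2.03, 5.42, 0.19, 3.4]]
-> [0.5629, -0.3768, 0.092]
[[0.0, 0.0, 0.0, -0.0, 0.0, 5.27, 3.4], [0.0, 0.0, 0.0, -0.0, 0.0, 5.27, 3.4], [0.0, 0.0, 0.0, -0.0, 0.0, 5.27, 3.4]]
```

jog_arm(commands=[[0, 0, -0.03, 0, 5.79, 0.2, 3.4], [0, 0, -0.03, -0.17, 5.79, 0.2, 3.4], [0, 0, -0.03, -0.34, 5.78, 0.2, 3.4], [0, 0, -0.03, -0.52, 5.77, 0.2, 3.4], [0, 0, -0.03, -0.69, 5.75, 0.2, 3.4]])

```text
clock: 56.82
tcp_pos: [0.5569, 0.0847, 0.2659]
tool_rot: [[0.987, 0.163, -0.001], [0.163, -0.987, -0.0], [-0.001, -0.0, -1.0]]
force: [0.9, 0.1, -0.7]
opening: 0.0343
```

jog_arm(commands=[[0, 0, -0.03, -0.86, 5.73, 0.2, 3.4], [0, 0, -0.03, -1.03, 5.7, 0.2, 3.4], [0, 0, -0.03, -1.2, 5.66, 0.2, 3.4], [0, 0, -0.03, -1.37, 5.63, 0.2, 3.4], [0, 0, -0.03, -1.54, 5.58, 0.19, 3.4]])

```text
clock: 57.45
tcp_pos: [0.5609, -0.2046, 0.256]
tool_rot: [[0.951, 0.309, -0.001], [0.309, -0.951, 0.0], [-0.001, -0.001, -1.0]]
force: [0.2, -0.1, 0.4]
opening: 0.034
```

jog_arm(commands=[[0, 0, -0.03, -1.7, 5.53, 0.19, 3.4], [0, 0, -0.03, -1.87, 5.48, 0.19, 3.4], [0, 0, -0.03, -2.03, 5.42, 0.19, 3.4], [0, 0, 0, 0, 0, 5.27, 3.4], [0, 0, 0, 0, 0, 5.27, 3.4]])

```text
clock: 58.08
tcp_pos: [0.5633, -0.3775, 0.1436]
tool_rot: [[0.921, 0.39, 0.0], [0.39, -0.921, 0.0], [0.0, 0.0, -1.0]]
force: [0.1, 0.1, 0.3]
opening: 0.0342
```

jog_arm(commands=[[0, 0, 0, 0, 0, 5.0, 3.4], [0, 0, 0, 0, 0, 0, 3.4], [0, 0, 0, 0, 0, 0, 3.4]])

```text
clock: 58.45
tcp_pos: [0.5649, -0.3767, 0.0971]
tool_rot: [[0.92, 0.392, 0.002], [0.392, -0.92, -0.001], [0.001, 0.001, -1.0]]
force: [1.2, -0.4, 0.9]
opening: 0.0338
```

```bash
python3 lf.py lid1 .5629 -.3768; python3 - <<'E'
from h import *
plan([(.5625,-.3768,.0285,-66.9,3.4,3)])
E
```

```text
t 58.45 tcp [ 0.5649 -0.3767  0.0971] F [ 1.2 -0.4  0.9] op 0.0338
[[0.92, 0.392, 0.002], [0.392, -0.92, -0.001], [0.001, 0.001, -1.0]] [ 48.1  41.9 -25.2  91.8  21.4  51.1 -52. ]
cost 0.022 x 0.5626 y -0.3777 yaw 113.0 br 239 wrist
-> [0.5625, -0.3768, 0.0285]
[[0.001, -0.001, -0.0, -0.09, -0.06, 2.33, 3.4], [0.001, -0.001, -0.0, -0.09, -0.05, 2.33, 3.4], [0.001, -0.001, -0.0, -0.09, -0.05, 2.33, 3.4]]
```

jog_arm(commands=[[0, 0, 0, -0.1, 0, 2.25, 3.4], [0, 0, 0, -0.07, 0, 2.25, 3.4], [0, 0, 0, 0, 0, 2.15, 3.4], [0, 0, 0, 0, 0, 0, 3.4]])

```text
clock: 59.05
tcp_pos: [0.5612, -0.3764, 0.0266]
tool_rot: [[0.92, 0.392, -0.003], [0.392, -0.92, 0.002], [-0.002, -0.003, -1.0]]
force: [-0.2, -0.4, 0.1]
opening: 0.0341
```

jog_arm(commands=[[0, 0, 0, 0, 0, 0, 1], [0, 0, 0, 0, 0, 0, 1], [0, 0, 0, 0, 0, 0, 1], [0, 0, 0, 0, 0, -1, 1], [0, 0, 0, 0, 0, -2, 1]])

```text
clock: 59.68
tcp_pos: [0.5618, -0.3769, 0.0596]
tool_rot: [[0.92, 0.392, -0.001], [0.392, -0.92, 0.001], [-0.001, -0.001, -1.0]]
force: [-0.1, -0.5, -0.1]
opening: 0.013
```

jog_arm(commands=[[0, 0, 0, 0, 0, -4.8, 1], [0, 0, 0, 0, 0, -4.8, 1], [0, 0, 0, 0, 0, -4.8, 1], [0, 0, 0, 0, 0, -4.8, 1], [0, 0, 0, 0, 0, 0, 1]])

```text
clock: 60.3
tcp_pos: [0.5647, -0.3778, 0.2582]
tool_rot: [[0.92, 0.392, 0.009], [0.392, -0.92, -0.006], [0.006, 0.009, -1.0]]
force: [0.4, -0.7, -0.4]
opening: 0.0129
```

```bash
python3 - <<'E'
from h import *
s=st()
plan([(.5538,.3163,.25,-89.2,1,14)])
E
```

```text
t 60.3 tcp [ 0.5647 -0.3778  0.2582] F [ 0.4 -0.7 -0.4] op 0.0129
[[0.92, 0.392, 0.009], [0.392, -0.92, -0.006], [0.006, 0.009, -1.0]] [ 50.5  32.1 -28.8  85.6  16.4  65.9 -48.1]
-> [0.5538, 0.3163, 0.25]
[[0.001, -0.001, 0.028, 1.87, -4.59, 0.03, 1], [0.001, -0.001, 0.028, 1.74, -4.64, 0.03, 1], [0.001, -0.001, 0.028, 1.61, -4.69, 0.03, 1], [0.001, -0.001, 0.028, 1.48, -4.73, 0.03, 1], [0.001, -0.001, 0.028, 1.35, -4.77, 0.04, 1]]
[[0.001, -0.001, 0.028, 1.22, -4.81, 0.04, 1], [0.001, -0.001, 0.028, 1.08, -4.84, 0.04, 1], [0.001, -0.001, 0.028, 0.95, -4.87, 0.04, 1], [0.001, -0.001, 0.028, 0.81, -4.89, 0.04, 1], [0.001, -0.001, 0.028, 0.68, -4.91, 0.05, 1]]
[[0.001, -0.001, 0.028, 0.54, -4.93, 0.05, 1], [0.001, -0.001, 0.028, 0.4, -4.94, 0.05, 1], [0.001, -0.001, 0.028, 0.27, -4.95, 0.05, 1], [0.001, -0.001, 0.028, 0.13, -4.96, 0.06, 1]]
```

jog_arm(commands=[[0, 0, 0.028, 1.87, -4.59, 0, 1], [0, 0, 0.028, 1.74, -4.64, 0, 1], [0, 0, 0.028, 1.61, -4.69, 0, 1], [0, 0, 0.028, 1.48, -4.73, 0, 1], [0, 0, 0.028, 1.35, -4.77, 0, 1]])

```text
clock: 60.92
tcp_pos: [0.5578, -0.1276, 0.2514]
tool_rot: [[0.966, 0.259, 0.0], [0.259, -0.966, -0.0], [-0.0, 0.0, -1.0]]
force: [0.6, 0.6, -1.1]
opening: 0.013
```

jog_arm(commands=[[0, 0, 0.028, 1.22, -4.81, 0, 1], [0, 0, 0.028, 1.08, -4.84, 0, 1], [0, 0, 0.028, 0.95, -4.87, 0, 1], [0, 0, 0.028, 0.81, -4.89, 0, 1], [0, 0, 0.028, 0.68, -4.91, 0, 1]])

```text
clock: 61.55
tcp_pos: [0.5543, 0.1201, 0.2514]
tool_rot: [[0.993, 0.122, 0.0], [0.122, -0.993, -0.001], [0.0, 0.001, -1.0]]
force: [0.2, 0.2, -1.0]
opening: 0.013
```

jog_arm(commands=[[0, 0, 0.028, 0.54, -4.93, 0, 1], [0, 0, 0.028, 0.4, -4.94, 0, 1], [0, 0, 0.028, 0.27, -4.95, 0, 1], [0, 0, 0.028, 0.13, -4.96, 0, 1], [0, 0, 0, 0, 0, 0, 1]])

```text
clock: 62.18
tcp_pos: [0.5496, 0.3222, 0.2513]
tool_rot: [[1.0, 0.018, -0.001], [0.018, -1.0, 0.003], [-0.001, -0.003, -1.0]]
force: [-0.1, -0.5, -0.5]
opening: 0.0135
```

jog_arm(commands=[[0, 0, 0, 0, 0, 0, 1], [0, 0, 0, 0, 0, 0, 1]])

```text
clock: 62.42
tcp_pos: [0.5528, 0.3151, 0.251]
tool_rot: [[1.0, 0.008, 0.0], [0.008, -1.0, -0.001], [0.0, 0.001, -1.0]]
force: [0.1, 1.0, -1.0]
opening: 0.0128
```

```bash
python3 - <<'E'
from h import *
s=st()
plan([(.5538,.3163,.18,-89.2,1,3)])
E
```

```text
t 62.42 tcp [0.5528 0.3151 0.251 ] F [ 0.1  1.  -1. ] op 0.0128
[[1.0, 0.008, 0.0], [0.008, -1.0, -0.001], [0.0, 0.001, -1.0]] [  -8.3   29.7  -34.2   91.8   18.1   64.1 -136.5]
-> [0.5538, 0.3163, 0.18]
[[0.0, -0.0, -0.002, 0.03, -0.04, 2.37, 1], [0.0, -0.0, -0.002, 0.03, -0.04, 2.37, 1], [0.0, -0.0, -0.002, 0.03, -0.04, 2.37, 1]]
```

jog_arm(commands=[[0, 0, 0, 0.03, 0, 2.37, 1], [0, 0, 0, 0.03, 0, 2.37, 1], [0, 0, 0, 0.03, 0, 2.2, 1], [0, 0, 0, 0, 0, 0, 1], [0, 0, 0, 0, 0, 0, 1]])

```text
clock: 63.05
tcp_pos: [0.5539, 0.3166, 0.1827]
tool_rot: [[1.0, 0.01, 0.001], [0.01, -1.0, 0.001], [0.001, -0.0, -1.0]]
force: [-0.7, -0.5, 0.1]
opening: 0.013
```

jog_arm(commands=[[0, 0, 0, 0, 0, 0.3, 1], [0, 0, 0, 0, 0, 0.3, 1], [0, 0, 0, 0, 0, 0, 1]])

```text
clock: 63.42
tcp_pos: [0.553, 0.3169, 0.1756]
tool_rot: [[1.0, 0.011, -0.0], [0.011, -1.0, -0.0], [-0.0, 0.0, -1.0]]
force: [0.2, -0.1, -0.5]
opening: 0.0129
```

jog_arm(commands=[[0, 0, 0, 0, 0, 0.25, 1], [0, 0, 0, 0, 0, 0, 1]])

```text
clock: 63.68
tcp_pos: [0.553, 0.317, 0.1729]
tool_rot: [[1.0, 0.011, -0.0], [0.011, -1.0, -0.0], [-0.0, 0.0, -1.0]]
force: [-0.1, -0.1, -0.4]
opening: 0.0128
```

jog_arm(commands=[[0, 0, 0, 0, 0, 0.25, 1], [0, 0, 0, 0, 0, 0.0, 1]])

```text
clock: 63.92
tcp_pos: [0.5533, 0.3172, 0.1712]
tool_rot: [[1.0, 0.011, 0.001], [0.011, -1.0, 0.0], [0.001, -0.0, -1.0]]
force: [-0.7, -0.6, 2.5]
opening: 0.0131
```

jog_arm(commands=[[0, 0, 0, 0, 0, 0.1, 1], [0, 0, 0, 0, 0, 0, 1], [0, 0, 0, 0, 0, 0, 3], [0, 0, 0, 0, 0, 0, 3], [0, 0, 0, 0, 0, 0, 3]])

```text
clock: 64.55
tcp_pos: [0.553, 0.3169, 0.1693]
tool_rot: [[1.0, 0.011, -0.001], [0.011, -1.0, -0.0], [-0.001, 0.0, -1.0]]
force: [0.8, -0.3, -0.8]
opening: 0.0297
```

jog_arm(commands=[[0, 0, 0, 0, 0, -2, 3], [0, 0, 0, 0, 0, -3, 3], [0, 0, 0, 0, 0, -4, 3], [0, 0, 0, 0, 0, -2, 3], [0, 0, 0, 0, 0, 0, 3]])

```text
clock: 65.18
tcp_pos: [0.5537, 0.3175, 0.2816]
tool_rot: [[1.0, 0.011, 0.003], [0.011, -1.0, 0.001], [0.003, -0.001, -1.0]]
force: [-0.7, 0.2, -0.1]
opening: 0.0301
```

```bash
python3 after.py .6791 -.2108 -86.4
```

```text
t 65.17 tcp [0.5537 0.3175 0.2816] F [-0.7  0.2 -0.1] op 0.0301
[[1.0, 0.011, 0.003], [0.011, -1.0, 0.001], [0.003, -0.001, -1.0]] [  -8.    28.3  -34.8   89.8   17.2   67.1 -135.7]
lid z.142 cost 0.033 x 0.5526 y 0.3753 yaw 90.6 br 188 wrist
lid z.142 cost 0.051 x 0.5524 y 0.3168 yaw 90.7 br 196 wrist
lid z.142 cost 0.882 x 0.6020 y 0.2855 yaw 39.0 br 227 wrist
counter lid cost 0.081 x 0.4489 y -0.2790 yaw 27.3 br 201 scene+top
counter lid cost 0.065 x 0.6794 y -0.2110 yaw 91.0 br 180 top
-> [0.6791, -0.2108, 0.25]
[[0.0, 0.0, -0.004, 0.93, 4.07, 0.22, 3.4], [0.0, 0.0, -0.004, 0.91, 4.07, 0.22, 3.4], [0.0, 0.0, -0.004, 0.9, 4.07, 0.22, 3.4], [0.0, 0.0, -0.004, 0.88, 4.08, 0.22, 3.4], [0.0, 0.0, -0.004, 0.86, 4.08, 0.22, 3.4]]
[[0.0, 0.0, -0.004, 0.85, 4.09, 0.22, 3.4], [0.0, 0.0, -0.004, 0.83, 4.09, 0.22, 3.4], [0.0, 0.0, -0.004, 0.81, 4.09, 0.22, 3.4], [0.0, 0.0, -0.004, 0.8, 4.1, 0.22, 3.4], [0.0, 0.0, -0.004, 0.78, 4.1, 0.22, 3.4]]
[[0.0, 0.0, -0.004, 0.77, 4.1, 0.22, 3.4], [0.0, 0.0, -0.004, 0.75, 4.1, 0.22, 3.4], [0.0, 0.0, -0.004, 0.73, 4.11, 0.22, 3.4]]
-> [0.6791, -0.2108, 0.092]
[[0.0, 0.0, 0.0, 0.0, -0.0, 5.27, 3.4], [0.0, 0.0, 0.0, 0.0, -0.0, 5.27, 3.4], [0.0, 0.0, 0.0, 0.0, -0.0, 5.27, 3.4]]
```

jog_arm(commands=[[0, 0, -0.004, 0.93, 4.07, 0.22, 3.4], [0, 0, -0.004, 0.91, 4.07, 0.22, 3.4], [0, 0, -0.004, 0.9, 4.07, 0.22, 3.4], [0, 0, -0.004, 0.88, 4.08, 0.22, 3.4], [0, 0, -0.004, 0.86, 4.08, 0.22, 3.4]])

```text
clock: 66.1
tcp_pos: [0.6017, 0.1128, 0.2678]
tool_rot: [[1.0, 0.031, -0.001], [0.031, -1.0, -0.0], [-0.001, 0.0, -1.0]]
force: [0.3, -0.0, 0.0]
opening: 0.0339
```

jog_arm(commands=[[0, 0, -0.004, 0.85, 4.09, 0.22, 3.4], [0, 0, -0.004, 0.83, 4.09, 0.22, 3.4], [0, 0, -0.004, 0.81, 4.09, 0.22, 3.4], [0, 0, -0.004, 0.8, 4.1, 0.22, 3.4], [0, 0, -0.004, 0.78, 4.1, 0.22, 3.4]])

```text
clock: 66.72
tcp_pos: [0.6503, -0.0901, 0.2567]
tool_rot: [[0.999, 0.051, -0.001], [0.051, -0.999, 0.0], [-0.001, -0.0, -1.0]]
force: [1.1, 0.0, 0.1]
opening: 0.034
```

jog_arm(commands=[[0, 0, -0.004, 0.77, 4.1, 0.22, 3.4], [0, 0, -0.004, 0.75, 4.1, 0.22, 3.4], [0, 0, -0.004, 0.73, 4.11, 0.22, 3.4], [0, 0, 0, 0, 0, 5.27, 3.4], [0, 0, 0, 0, 0, 5.27, 3.4]])

```text
clock: 67.35
tcp_pos: [0.6793, -0.2114, 0.1438]
tool_rot: [[0.998, 0.061, 0.0], [0.061, -0.998, -0.0], [0.0, 0.0, -1.0]]
force: [-0.2, -0.3, -0.4]
opening: 0.0341
```

jog_arm(commands=[[0, 0, 0, 0, 0, 5.0, 3.4], [0, 0, 0, 0, 0, 0, 3.4], [0, 0, 0, 0, 0, 0, 3.4], [0, 0, 0, 0, 0, 0, 3.4]])

```text
clock: 67.85
tcp_pos: [0.6813, -0.2107, 0.0987]
tool_rot: [[0.998, 0.063, 0.004], [0.063, -0.998, -0.001], [0.004, 0.001, -1.0]]
force: [0.2, -0.6, 0.5]
opening: 0.0339
```

```bash
python3 lf.py lid1 .6791 -.2108;
```

```text
t 67.85 tcp [ 0.6813 -0.2107  0.0987] F [ 0.2 -0.6  0.5] op 0.0339
[[0.998, 0.063, 0.004], [0.063, -0.998, -0.001], [0.004, 0.001, -1.0]] [ 30.5  44.4 -24.8  86.4  21.4  53.6 -87.1]
cost 0.033 x 0.6784 y -0.2113 yaw 92.8 br 235 wrist
```

jog_arm(commands=[[0, 0, 0, -0.1, 0.02, 2.3, 3.4], [0, 0, 0, -0.05, 0.02, 2.3, 3.4], [0, 0, 0, 0, 0, 2.15, 3.4], [0, 0, 0, 0, 0, 0, 3.4]])

```text
clock: 68.45
tcp_pos: [0.6774, -0.2107, 0.0258]
tool_rot: [[0.998, 0.063, -0.002], [0.063, -0.998, 0.001], [-0.002, -0.001, -1.0]]
force: [0.3, 0.5, 0.2]
opening: 0.0343
```

jog_arm(commands=[[0, 0, 0, 0, 0, 0, 1], [0, 0, 0, 0, 0, 0, 1], [0, 0, 0, 0, 0, 0, 1], [0, 0, 0, 0, 0, -1, 1], [0, 0, 0, 0, 0, -2, 1]])

```text
clock: 69.08
tcp_pos: [0.6776, -0.2108, 0.0586]
tool_rot: [[0.998, 0.063, -0.001], [0.063, -0.998, 0.0], [-0.001, -0.0, -1.0]]
force: [1.0, -0.7, 0.2]
opening: 0.0131
```

jog_arm(commands=[[0, 0, 0, 0, 0, -4.8, 1], [0, 0, 0, 0, 0, -4.8, 1], [0, 0, 0, 0, 0, -4.8, 1], [0, 0, 0, 0, 0, -4.8, 1], [0, 0, 0, 0, 0, 0, 1]])

```text
clock: 69.7
tcp_pos: [0.6807, -0.211, 0.2578]
tool_rot: [[0.998, 0.063, 0.011], [0.063, -0.998, -0.003], [0.011, 0.004, -1.0]]
force: [-0.9, -0.3, -0.0]
opening: 0.0133
```

```bash
python3 - <<'E'
from h import *
s=st()
plan([(.5545,.2550,.25,-89.2,1,12)])
E
```

```text
t 69.7 tcp [ 0.6807 -0.211   0.2578] F [-0.9 -0.3 -0. ] op 0.0133
[[0.998, 0.063, 0.011], [0.063, -0.998, -0.003], [0.011, 0.004, -1.0]] [ 32.3  35.3 -27.9  80.3  17.1  67.9 -83.8]
-> [0.5545, 0.255, 0.25]
[[0.0, -0.001, 0.004, -0.81, -3.94, 0.04, 1], [0.0, -0.001, 0.004, -0.82, -3.94, 0.04, 1], [0.0, -0.001, 0.004, -0.84, -3.93, 0.05, 1], [0.0, -0.001, 0.004, -0.85, -3.93, 0.05, 1], [0.0, -0.001, 0.004, -0.87, -3.93, 0.05, 1]]
[[0.0, -0.001, 0.004, -0.89, -3.92, 0.05, 1], [0.0, -0.001, 0.004, -0.9, -3.92, 0.05, 1], [0.0, -0.001, 0.004, -0.92, -3.92, 0.05, 1], [0.0, -0.001, 0.004, -0.93, -3.91, 0.06, 1], [0.0, -0.001, 0.004, -0.95, -3.91, 0.06, 1]]
[[0.0, -0.001, 0.004, -0.97, -3.91, 0.06, 1], [0.0, -0.001, 0.004, -0.98, -3.9, 0.06, 1]]
```

jog_arm(commands=[[0, 0, 0.004, -0.81, -3.94, 0, 1], [0, 0, 0.004, -0.82, -3.94, 0, 1], [0, 0, 0.004, -0.84, -3.93, 0, 1], [0, 0, 0.004, -0.85, -3.93, 0, 1], [0, 0, 0.004, -0.87, -3.93, 0, 1]])

```text
clock: 70.32
tcp_pos: [0.6246, -0.0156, 0.2504]
tool_rot: [[0.999, 0.043, -0.0], [0.043, -0.999, -0.0], [-0.0, 0.0, -1.0]]
force: [0.3, -0.2, -0.8]
opening: 0.0131
```

jog_arm(commands=[[0, 0, 0.004, -0.89, -3.92, 0, 1], [0, 0, 0.004, -0.9, -3.92, 0, 1], [0, 0, 0.004, -0.92, -3.92, 0, 1], [0, 0, 0.004, -0.93, -3.91, 0, 1], [0, 0, 0.004, -0.95, -3.91, 0, 1]])

```text
clock: 70.95
tcp_pos: [0.572, 0.1783, 0.2505]
tool_rot: [[1.0, 0.023, 0.0], [0.023, -1.0, -0.0], [0.0, 0.0, -1.0]]
force: [0.0, 0.5, -0.3]
opening: 0.0134
```

jog_arm(commands=[[0, 0, 0.004, -0.97, -3.91, 0, 1], [0, 0, 0.004, -0.98, -3.9, 0, 1], [0, 0, 0, 0, 0, 0, 1], [0, 0, 0, 0, 0, 0, 1], [0, 0, 0, 0, 0, 0, 1]])

```text
clock: 71.58
tcp_pos: [0.5522, 0.2533, 0.2501]
tool_rot: [[1.0, 0.012, 0.0], [0.012, -1.0, -0.001], [0.0, 0.001, -1.0]]
force: [0.9, -0.3, 0.6]
opening: 0.0131
```

```bash
python3 - <<'E'
from h import *
s=st()
plan([(.5545,.2550,.182,-89.2,1,3)])
E
```

```text
t 71.58 tcp [0.5522 0.2533 0.2501] F [ 0.9 -0.3  0.6] op 0.0131
[[1.0, 0.012, 0.0], [0.012, -1.0, -0.001], [0.0, 0.001, -1.0]] [  -2.1   26.9  -34.4   96.    16.8   62.3 -130.8]
-> [0.5545, 0.255, 0.182]
[[0.0, -0.0, -0.0, 0.08, -0.06, 2.27, 1], [0.0, -0.0, -0.0, 0.08, -0.06, 2.27, 1], [0.0, -0.0, -0.0, 0.08, -0.06, 2.27, 1]]
```

jog_arm(commands=[[0, 0, 0, 0.05, -0.03, 2.27, 1], [0, 0, 0, 0.05, -0.03, 2.27, 1], [0, 0, 0, 0, 0, 2.27, 1], [0, 0, 0, 0, 0, 0, 1], [0, 0, 0, 0, 0, 0, 1]])

```text
clock: 72.2
tcp_pos: [0.5534, 0.2553, 0.1829]
tool_rot: [[1.0, 0.014, 0.001], [0.014, -1.0, 0.0], [0.001, -0.0, -1.0]]
force: [-0.4, 0.3, 0.1]
opening: 0.0134
```

jog_arm(commands=[[0, 0, 0, 0, 0, 0.3, 1], [0, 0, 0, 0, 0, 0.3, 1], [0, 0, 0, 0, 0, 0, 1]])

```text
clock: 72.58
tcp_pos: [0.5526, 0.2554, 0.176]
tool_rot: [[1.0, 0.015, -0.0], [0.015, -1.0, -0.0], [-0.0, 0.0, -1.0]]
force: [-0.3, 0.1, -0.1]
opening: 0.0134
```

jog_arm(commands=[[0, 0, 0, 0, 0, 0.25, 1], [0, 0, 0, 0, 0, 0, 1]])

```text
clock: 72.82
tcp_pos: [0.5525, 0.2555, 0.1733]
tool_rot: [[1.0, 0.015, -0.0], [0.015, -1.0, -0.0], [-0.0, 0.0, -1.0]]
force: [-0.6, -0.7, -0.2]
opening: 0.013
```

jog_arm(commands=[[0, 0, 0, 0, 0, 0.2, 1], [0, 0, 0, 0, 0, 0, 1]])

```text
clock: 73.08
tcp_pos: [0.5526, 0.2555, 0.1714]
tool_rot: [[1.0, 0.015, -0.0], [0.015, -1.0, -0.0], [-0.0, 0.0, -1.0]]
force: [-0.5, -0.4, -1.0]
opening: 0.0133
```

jog_arm(commands=[[0, 0, 0, 0, 0, 0.15, 1], [0, 0, 0, 0, 0, 0.1, 1], [0, 0, 0, 0, 0, 0, 1]])

```text
clock: 73.45
tcp_pos: [0.5527, 0.2555, 0.169]
tool_rot: [[1.0, 0.015, 0.0], [0.015, -1.0, -0.0], [0.0, 0.0, -1.0]]
force: [-0.4, -0.6, -0.5]
opening: 0.0135
```

jog_arm(commands=[[0, 0, 0, 0, 0, 0, 3], [0, 0, 0, 0, 0, 0, 3], [0, 0, 0, 0, 0, 0, 3]])

```text
clock: 73.82
tcp_pos: [0.5527, 0.2555, 0.1691]
tool_rot: [[1.0, 0.015, 0.0], [0.015, -1.0, -0.0], [0.0, 0.0, -1.0]]
force: [0.1, -0.7, 0.0]
opening: 0.0302
```

jog_arm(commands=[[0, 0, 0, 0, 0, -2, 3], [0, 0, 0, 0, 0, -3, 3], [0, 0, 0, 0, 0, -4, 3], [0, 0, 0, 0, 0, -2, 3], [0, 0, 0, 0, 0, 0, 3]])

```text
clock: 74.45
tcp_pos: [0.5533, 0.256, 0.2809]
tool_rot: [[1.0, 0.015, 0.003], [0.015, -1.0, 0.001], [0.003, -0.001, -1.0]]
force: [0.1, 0.2, -0.3]
opening: 0.0301
```

```bash
python3 after.py .449 -.279 -62.2
```

```text
t 74.45 tcp [0.5533 0.256  0.2809] F [ 0.1  0.2 -0.3] op 0.0301
[[1.0, 0.015, 0.003], [0.015, -1.0, 0.001], [0.003, -0.001, -1.0]] [  -1.8   25.4  -35.1   94.    15.8   65.4 -130. ]
lid z.142 cost 0.034 x 0.5530 y 0.3163 yaw 90.8 br 187 wrist
lid z.142 cost 0.050 x 0.5527 y 0.3752 yaw 179.4 br 177 wrist
lid z.142 cost 0.026 x 0.5543 y 0.2552 yaw 0.7 br 195 wrist
counter lid cost 0.075 x 0.4488 y -0.2785 yaw 28.5 br 198 scene+top
-> [0.449, -0.279, 0.25]
[[0.0, 0.0, -0.036, -0.85, 4.1, 0.22, 3.4], [0.0, 0.0, -0.036, -1.0, 4.06, 0.22, 3.4], [0.0, 0.0, -0.036, -1.15, 4.02, 0.22, 3.4], [0.0, 0.0, -0.036, -1.29, 3.98, 0.22, 3.4], [0.0, 0.0, -0.036, -1.44, 3.93, 0.22, 3.4]]
[[0.0, 0.0, -0.036, -1.58, 3.88, 0.22, 3.4], [0.0, 0.0, -0.036, -1.72, 3.82, 0.22, 3.4], [0.0, 0.0, -0.036, -1.85, 3.75, 0.22, 3.4], [0.0, 0.0, -0.036, -1.99, 3.68, 0.22, 3.4], [0.0, 0.0, -0.036, -2.12, 3.61, 0.21, 3.4]]
[[0.0, 0.0, -0.036, -2.25, 3.53, 0.21, 3.4], [0.0, 0.0, -0.036, -2.38, 3.45, 0.21, 3.4], [0.0, 0.0, -0.036, -2.5, 3.36, 0.21, 3.4]]
-> [0.449, -0.279, 0.092]
[[0.0, 0.0, 0.0, 0.0, 0.0, 5.27, 3.4], [0.0, 0.0, 0.0, 0.0, 0.0, 5.27, 3.4], [0.0, 0.0, 0.0, 0.0, 0.0, 5.27, 3.4]]
```

jog_arm(commands=[[0, 0, -0.036, -0.85, 4.1, 0.22, 3.4], [0, 0, -0.036, -1.0, 4.06, 0.22, 3.4], [0, 0, -0.036, -1.15, 4.02, 0.22, 3.4], [0, 0, -0.036, -1.29, 3.98, 0.22, 3.4], [0, 0, -0.036, -1.44, 3.93, 0.22, 3.4]])

```text
clock: 75.38
tcp_pos: [0.5123, 0.0488, 0.2673]
tool_rot: [[0.981, 0.195, -0.001], [0.195, -0.981, 0.0], [-0.001, -0.0, -1.0]]
force: [0.6, -0.5, 0.8]
opening: 0.0343
```

jog_arm(commands=[[0, 0, -0.036, -1.58, 3.88, 0.22, 3.4], [0, 0, -0.036, -1.72, 3.82, 0.22, 3.4], [0, 0, -0.036, -1.85, 3.75, 0.22, 3.4], [0, 0, -0.036, -1.99, 3.68, 0.22, 3.4], [0, 0, -0.036, -2.12, 3.61, 0.21, 3.4]])

```text
clock: 76.0
tcp_pos: [0.4723, -0.1565, 0.2565]
tool_rot: [[0.93, 0.367, -0.001], [0.367, -0.93, 0.0], [-0.001, -0.001, -1.0]]
force: [1.3, -0.4, -0.4]
opening: 0.0339
```

jog_arm(commands=[[0, 0, -0.036, -2.25, 3.53, 0.21, 3.4], [0, 0, -0.036, -2.38, 3.45, 0.21, 3.4], [0, 0, -0.036, -2.5, 3.36, 0.21, 3.4], [0, 0, 0, 0, 0, 5.27, 3.4], [0, 0, 0, 0, 0, 5.27, 3.4]])

```text
clock: 76.62
tcp_pos: [0.4486, -0.2795, 0.144]
tool_rot: [[0.887, 0.463, 0.001], [0.463, -0.887, -0.0], [0.0, 0.001, -1.0]]
force: [-0.2, -1.3, -0.9]
opening: 0.0335
```

jog_arm(commands=[[0, 0, 0, 0, 0, 5.0, 3.4], [0, 0, 0, 0, 0, 0, 3.4], [0, 0, 0, 0, 0, 0, 3.4], [0, 0, 0, 0, 0, 0, 3.4]])

```text
clock: 77.12
tcp_pos: [0.4503, -0.2793, 0.0977]
tool_rot: [[0.886, 0.464, 0.003], [0.464, -0.886, -0.002], [0.002, 0.004, -1.0]]
force: [-1.1, 0.6, 0.6]
opening: 0.0341
```

```bash
python3 lf.py lid1 .449 -.279; python3 - <<'E'
from h import *
snap('wrist','w8.png',None,1)
E
```

```text
t 77.12 tcp [ 0.4503 -0.2793  0.0977] F [-1.1  0.6  0.6] op 0.0341
[[0.886, 0.464, 0.003], [0.464, -0.886, -0.002], [0.002, 0.004, -1.0]] [ 47.5  29.7 -24.  113.7  18.3  40.  -50.2]
cost 0.024 x 0.4488 y -0.2801 yaw 117.8 br 214 wrist
```

View pics/w8.png

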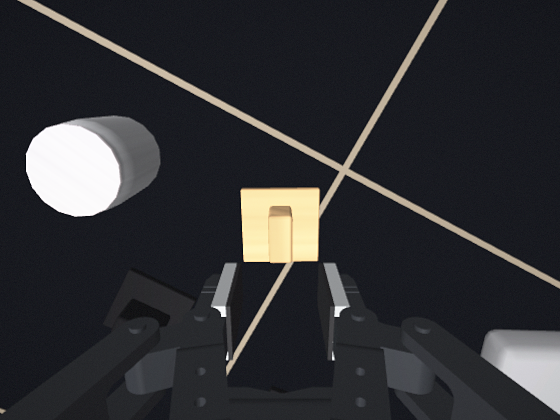

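jog_arm(commands=[[0, 0, 0, -0.06, 0.0, 2.3, 3.4], [0, 0, 0, -0.04, 0.0, 2.3, 3.4], [0, 0, 0, 0, 0, 2.1, 3.4], [0, 0, 0, 0, 0, 0, 3.4]])

```text
clock: 77.78
tcp_pos: [0.4473, -0.2788, 0.0279]
tool_rot: [[0.886, 0.464, -0.002], [0.464, -0.886, 0.001], [-0.001, -0.002, -1.0]]
force: [0.4, 0.1, -0.5]
opening: 0.0339
```

jog_arm(commands=[[0, 0, 0, 0, 0, 0, 1], [0, 0, 0, 0, 0, 0, 1], [0, 0, 0, 0, 0, 0, 1], [0, 0, 0, 0, 0, -1, 1], [0, 0, 0, 0, 0, -2, 1]])

```text
clock: 78.4
tcp_pos: [0.4473, -0.2787, 0.0586]
tool_rot: [[0.886, 0.464, -0.001], [0.464, -0.886, 0.001], [-0.001, -0.001, -1.0]]
force: [0.3, 0.5, -0.4]
opening: 0.0136
```

jog_arm(commands=[[0, 0, 0, 0, 0, -4.8, 1], [0, 0, 0, 0, 0, -4.8, 1], [0, 0, 0, 0, 0, -4.8, 1], [0, 0, 0, 0, 0, -4.8, 1], [0, 0, 0, 0, 0, 0, 1]])

```text
clock: 79.03
tcp_pos: [0.4498, -0.28, 0.2549]
tool_rot: [[0.886, 0.464, 0.007], [0.464, -0.886, -0.005], [0.003, 0.008, -1.0]]
force: [0.4, 0.0, -1.2]
opening: 0.0128
```

```bash
python3 - <<'E'
from h import *
s=st()
plan([(.5550,.1968,.25,-89.2,1,12)])
E
```

```text
t 79.03 tcp [ 0.4498 -0.28    0.2549] F [ 0.4  0.  -1.2] op 0.0128
[[0.886, 0.464, 0.007], [0.464, -0.886, -0.005], [0.003, 0.008, -1.0]] [ 52.9  17.3 -29.4 106.9  10.1  57.8 -43.1]
-> [0.555, 0.1968, 0.25]
[[0.001, -0.0, 0.039, 2.62, -3.11, 0.03, 1], [0.001, -0.0, 0.039, 2.5, -3.21, 0.03, 1], [0.001, -0.0, 0.039, 2.37, -3.31, 0.03, 1], [0.001, -0.0, 0.039, 2.24, -3.4, 0.03, 1], [0.001, -0.0, 0.039, 2.1, -3.48, 0.03, 1]]
[[0.001, -0.0, 0.039, 1.97, -3.56, 0.03, 1], [0.001, -0.0, 0.039, 1.83, -3.64, 0.03, 1], [0.001, -0.0, 0.039, 1.68, -3.7, 0.03, 1], [0.001, -0.0, 0.039, 1.54, -3.77, 0.03, 1], [0.001, -0.0, 0.039, 1.39, -3.82, 0.04, 1]]
[[0.001, -0.0, 0.039, 1.24, -3.88, 0.04, 1], [0.001, -0.0, 0.039, 1.09, -3.92, 0.04, 1]]
```

jog_arm(commands=[[0, 0, 0.039, 2.62, -3.11, 0, 1], [0, 0, 0.039, 2.5, -3.21, 0, 1], [0, 0, 0.039, 2.37, -3.31, 0, 1], [0, 0, 0.039, 2.24, -3.4, 0, 1], [0, 0, 0.039, 2.1, -3.48, 0, 1]])

```text
clock: 79.65
tcp_pos: [0.491, -0.0791, 0.2496]
tool_rot: [[0.959, 0.283, -0.002], [0.283, -0.959, 0.0], [-0.002, -0.001, -1.0]]
force: [0.0, 0.5, -0.1]
opening: 0.013
```

jog_arm(commands=[[0, 0, 0.039, 1.97, -3.56, 0, 1], [0, 0, 0.039, 1.83, -3.64, 0, 1], [0, 0, 0.039, 1.68, -3.7, 0, 1], [0, 0, 0.039, 1.54, -3.77, 0, 1], [0, 0, 0.039, 1.39, -3.82, 0, 1]])

```text
clock: 80.28
tcp_pos: [0.535, 0.1192, 0.2494]
tool_rot: [[0.996, 0.091, -0.002], [0.091, -0.996, -0.001], [-0.002, 0.0, -1.0]]
force: [0.5, -0.3, -1.5]
opening: 0.0131
```

jog_arm(commands=[[0, 0, 0.039, 1.24, -3.88, 0, 1], [0, 0, 0.039, 1.09, -3.92, 0, 1], [0, 0, 0, 0, 0, 0, 1], [0, 0, 0, 0, 0, 0, 1], [0, 0, 0, 0, 0, 0, 1]])

```text
clock: 80.9
tcp_pos: [0.553, 0.1961, 0.25]
tool_rot: [[1.0, 0.013, -0.001], [0.013, -1.0, -0.001], [-0.001, 0.001, -1.0]]
force: [0.3, -0.4, -0.6]
opening: 0.0133
```

```bash
python3 - <<'E'
from h import *
s=st()
plan([(.5550,.1968,.182,-89.2,1,3)])
E
```

```text
t 80.9 tcp [0.553  0.1961 0.25  ] F [ 0.3 -0.4 -0.6] op 0.0133
[[1.0, 0.013, -0.001], [0.013, -1.0, -0.001], [-0.001, 0.001, -1.0]] [   3.8   24.9  -34.6   98.9   15.9   61.2 -125.3]
-> [0.555, 0.1968, 0.182]
[[0.0, 0.0, -0.0, 0.07, -0.03, 2.27, 1], [0.0, 0.0, -0.0, 0.07, -0.03, 2.27, 1], [0.0, 0.0, -0.0, 0.07, -0.02, 2.27, 1]]
```

jog_arm(commands=[[0, 0, 0, 0.07, 0, 2.27, 1], [0, 0, 0, 0.07, 0, 2.27, 1], [0, 0, 0, 0.04, 0, 2.27, 1], [0, 0, 0, 0, 0, 0, 1], [0, 0, 0, 0, 0, 0, 1]])

```text
clock: 81.53
tcp_pos: [0.5555, 0.1974, 0.1832]
tool_rot: [[1.0, 0.014, 0.001], [0.014, -1.0, 0.0], [0.001, -0.0, -1.0]]
force: [-0.2, -0.1, 0.0]
opening: 0.0128
```

jog_arm(commands=[[0, 0, 0, 0, 0, 0.3, 1], [0, 0, 0, 0, 0, 0.3, 1], [0, 0, 0, 0, 0, 0, 1]])

```text
clock: 81.9
tcp_pos: [0.5548, 0.1977, 0.1763]
tool_rot: [[1.0, 0.015, -0.0], [0.015, -1.0, -0.0], [-0.0, 0.0, -1.0]]
force: [-0.3, -0.1, -1.1]
opening: 0.0131
```

jog_arm(commands=[[0, 0, 0, 0, 0, 0.25, 1], [0, 0, 0, 0, 0, 0, 1]])

```text
clock: 82.15
tcp_pos: [0.5548, 0.1977, 0.1736]
tool_rot: [[1.0, 0.015, -0.0], [0.015, -1.0, -0.0], [-0.0, 0.0, -1.0]]
force: [0.2, 1.0, -1.0]
opening: 0.0129
```

jog_arm(commands=[[0, 0, 0, 0, 0, 0.2, 1], [0, 0, 0, 0, 0, 0, 1]])

```text
clock: 82.4
tcp_pos: [0.5549, 0.1978, 0.1718]
tool_rot: [[1.0, 0.015, -0.0], [0.015, -1.0, -0.0], [-0.0, 0.0, -1.0]]
force: [0.2, 0.2, -0.7]
opening: 0.013
```

Inside the tub without contact. Finish seating, release, and back away to check.

jog_arm(commands=[[0, 0, 0, 0, 0, 0.15, 1], [0, 0, 0, 0, 0, 0.1, 1], [0, 0, 0, 0, 0, 0, 1]])

```text
clock: 82.78
tcp_pos: [0.555, 0.1979, 0.1717]
tool_rot: [[1.0, 0.015, 0.001], [0.015, -1.0, -0.001], [0.001, 0.001, -1.0]]
force: [-5.3, -3.8, 15.2]
opening: 0.0128
```

jog_arm(commands=[[0, 0, 0, 0, 0, 0, 3], [0, 0, 0, 0, 0, 0, 3], [0, 0, 0, 0, 0, 0, 3]])

```text
clock: 83.15
tcp_pos: [0.5548, 0.1977, 0.169]
tool_rot: [[1.0, 0.015, -0.001], [0.015, -1.0, -0.0], [-0.001, 0.0, -1.0]]
force: [0.5, 0.9, 0.8]
opening: 0.0298
```

jog_arm(commands=[[0, 0, 0, 0, 0, -2, 3], [0, 0, 0, 0, 0, -4, 3], [0, 0, 0, 0, 0, -5, 3], [0, 0, 0, 0, 0, -5, 3], [0, 0, 0, 0, 0, -4, 3]])

```text
clock: 83.78
tcp_pos: [0.5549, 0.1983, 0.3732]
tool_rot: [[1.0, 0.015, 0.003], [0.015, -1.0, 0.001], [0.003, -0.001, -1.0]]
force: [0.5, -0.1, 0.2]
opening: 0.0295
```

jog_arm(commands=[[0, 0, 0, 0, 0, 0, 3], [0, 0, 0, 0, 0, 0, 3]])

```text
clock: 84.02
tcp_pos: [0.5546, 0.1976, 0.3696]
tool_rot: [[1.0, 0.015, 0.0], [0.015, -1.0, -0.0], [0.0, 0.0, -1.0]]
force: [-0.0, -0.2, 1.1]
opening: 0.0299
```

```bash
python3 - <<'E'
from h import *
st()
for o in findall('lid1',('wrist',),.142): print('lid cost %.3f x %.4f y %.4f yaw %.1f br %.0f %s'%o)
snap('wrist','w9.png',None,1.2)
plan([(.50,-.05,.38,-89,3,8)])
E
```

```text
t 84.03 tcp [0.5546 0.1976 0.3696] F [-0.  -0.2  1.1] op 0.0299
[[1.0, 0.015, 0.0], [0.015, -1.0, -0.0], [0.0, 0.0, -1.0]] [   5.3   19.4  -36.4   90.1   11.9   74.4 -121.9]
lid cost 0.046 x 0.5539 y 0.2555 yaw 90.8 br 195 wrist
lid cost 0.016 x 0.5553 y 0.1981 yaw 0.9 br 199 wrist
lid cost 0.249 x 0.4359 y -0.1125 yaw 86.4 br 25 wrist
-> [0.5, -0.05, 0.38]
[[0.0, 0.0, -0.0, -0.73, 3.08, -0.14, 3], [0.0, 0.0, -0.0, -0.73, 3.08, -0.14, 3], [0.0, 0.0, -0.0, -0.73, 3.08, -0.14, 3], [0.0, 0.0, -0.0, -0.73, 3.08, -0.15, 3], [0.0, 0.0, -0.0, -0.73, 3.08, -0.15, 3]]
[[0.0, 0.0, -0.0, -0.73, 3.08, -0.15, 3], [0.0, 0.0, -0.0, -0.73, 3.08, -0.15, 3], [0.0, 0.0, -0.0, -0.73, 3.08, -0.15, 3]]
```

View pics/w9.png

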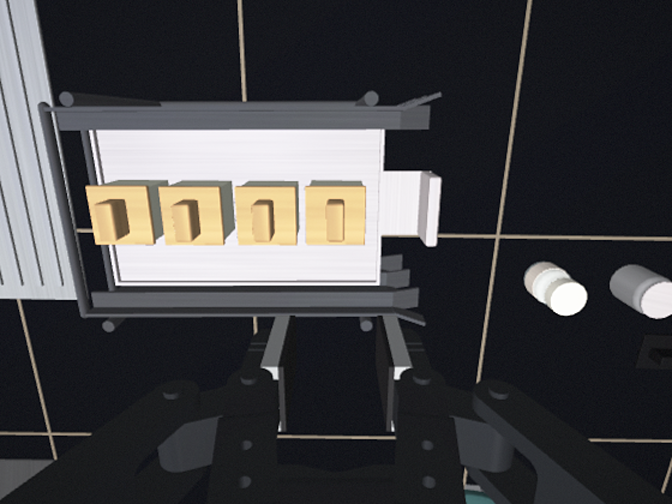

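jog_arm(commands=[[0, 0, 0, -0.73, 3.08, -0.14, 3], [0, 0, 0, -0.73, 3.08, -0.14, 3], [0, 0, 0, -0.73, 3.08, -0.14, 3], [0, 0, 0, -0.73, 3.08, -0.14, 3], [0, 0, 0, -0.73, 3.08, -0.14, 3]])

```text
clock: 84.8
tcp_pos: [0.52, 0.0421, 0.3755]
tool_rot: [[1.0, 0.015, -0.002], [0.015, -1.0, 0.0], [-0.002, -0.0, -1.0]]
force: [1.0, -0.6, 0.3]
opening: 0.03
```

jog_arm(commands=[[0, 0, 0, -0.73, 2, -0.14, 3], [0, 0, 0, 0, 0, 0, 3], [0, 0, 0, 0, 0, 0, 3], [0, 0, 0, 0, 0, 0, 3]])

```text
clock: 85.3
tcp_pos: [0.5138, 0.0244, 0.3775]
tool_rot: [[1.0, 0.017, -0.0], [0.017, -1.0, 0.001], [-0.0, -0.001, -1.0]]
force: [0.0, 0.5, -0.3]
opening: 0.0305
```

```bash
python3 - <<'E'
from h import *
s=st()
M['grip']=M['sheet'][1:]; M['loaded']=M['sheet']+[b+np.array([d/1000,0,.003]) for d in(-88,-30,31,90) for b in M['tub']+[q+np.array([0,0,.039]) for q in M['lid']]]
for n in('wrist','top'):
    c=cam(n); im=bot.grab_frame(n)
    k=bot.silhouettes(n,'sheet')
    print(n,[q['score'] for q in k])
    # plate: brightness profile along rack axis at plate top height, averaged across width
    for dx in(-.02,0,.02):
        ys=np.arange(.085,.150,.0005); uv=np.array([proj(n,(.5569+dx,y,.145),c) for y in ys]).astype(np.float32)
        v=cv2.remap(im.astype(np.float32).mean(2),uv[:,0].reshape(-1,1),uv[:,1].reshape(-1,1),cv2.INTER_LINEAR).ravel()
        g=np.diff(v); i=g.argmax(); print(n,dx,'plate near edge y %.4f g %.0f'%(ys[i],g[i]),'(home %.4f)'%(.2855-.175))
        ys=np.arange(.13,.18,.0005); uv=np.array([proj(n,(.557+dx*2.7,y,.109),c) for y in ys]).astype(np.float32)
        v=cv2.remap(im.astype(np.float32).mean(2),uv[:,0].reshape(-1,1),uv[:,1].reshape(-1,1),cv2.INTER_LINEAR).ravel()
        g=np.diff(v); i=g.argmax(); print('   sheet mouth edge y %.4f g %.0f'%(ys[i],g[i]),'(home %.4f)'%(.2855-.13))
snap('scene','s9.png',(270,60,560,280),2.6)
for n,th in(('top','spice_jar'),('top','tin'),('scene','spice_jar'),('scene','tin')):
    bot.grab_frame(n); print(n,th,[(round(x['score'],2),np.round(x['location'],3).tolist()) for x in bot.recognise(n,th)[:1]])
E
```

```text
t 85.3 tcp [0.5138 0.0244 0.3775] F [ 0.   0.5 -0.3] op 0.0305
[[1.0, 0.017, -0.0], [0.017, -1.0, 0.001], [-0.0, -0.001, -1.0]] [  22.8    9.9  -33.1   99.2    5.6   72.6 -100.6]
wrist [0.59]
wrist -0.02 plate near edge y 0.1425 g 42 (home 0.1105)
   sheet mouth edge y 0.1530 g 34 (home 0.1555)
wrist 0 plate near edge y 0.1430 g 46 (home 0.1105)
   sheet mouth edge y 0.1545 g 41 (home 0.1555)
wrist 0.02 plate near edge y 0.1430 g 45 (home 0.1105)
   sheet mouth edge y 0.1550 g 39 (home 0.1555)
top [0.67]
top -0.02 plate near edge y 0.1305 g 2 (home 0.1105)
   sheet mouth edge y 0.1690 g 1 (home 0.1555)
top 0 plate near edge y 0.1185 g 1 (home 0.1105)
   sheet mouth edge y 0.1320 g 1 (home 0.1555)
top 0.02 plate near edge y 0.1305 g 1 (home 0.1105)
   sheet mouth edge y 0.1300 g 1 (home 0.1555)
top spice_jar [(0.5, [0.446, -0.061, 0.067])]
top tin [(0.64, [0.443, -0.17, 0.06])]
scene spice_jar [(0.93, [0.46, -0.067, 0.047])]
scene tin [(0.75, [0.459, -0.174, 0.048])]
```

View pics/s9.png

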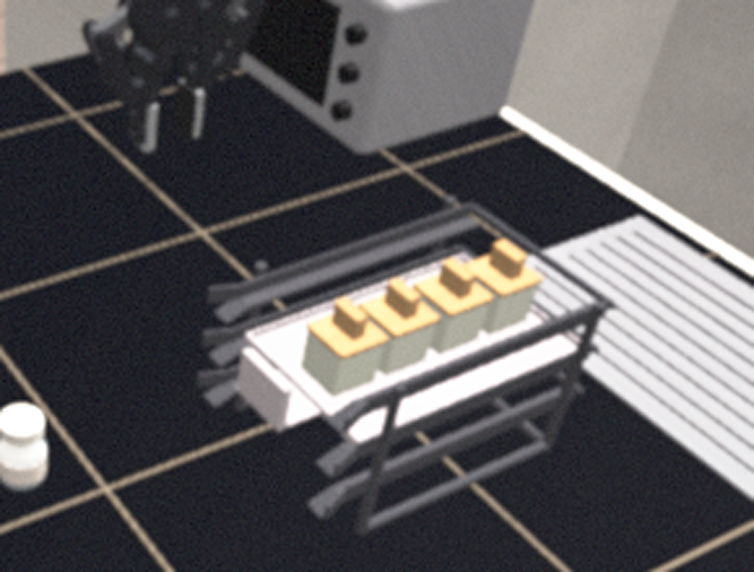

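```bash
python3 - <<'E'
from h import *
st(); print(bot.finish_job())
E
```

```text
t 85.95 tcp [0.5137 0.0231 0.3778] F [ 0.6 -0.6  0.2] op 0.0299
[[1.0, 0.015, -0.0], [0.015, -1.0, -0.0], [-0.0, 0.0, -1.0]] [  22.9    9.9  -33.    99.2    5.6   72.6 -100.6]
the job is handed in; nothing more can be done
None
```

The job is done and handed in at 86 s, well under the 210 s limit. I lifted the sheet off the top rails and slid it onto the middle pair until it hit the back stop, where the push force rose to about 15 N. Then I stood all four tubs in a row on its floor and seated a wooden lid on each. The jar, the tin and the two black look-alike lids were never touched.

**Lids:** the two nearest the mouth fit within about 1 mm of their tubs at seated height in the last wrist picture. The two at the back were checked the same way when placed and show seated in the last pictures.

**Jar and tin:** they read the same positions as at the start.

**Sheet:** its mouth edge measured 0.153–0.155 m against 0.1555 m for fully home, within calibration error. It had stopped hard against the back stop, so I did not push it again.

**Failed or disagreed:**
- The edge search on the grip plate locked onto the wrong edge, and the top-camera version found no usable edge, so neither counted.
- A sheet fit from the scene and top cameras during insertion was poor because the rack hid the sheet.
- One wrist detection scored badly (cost 0.25) on a dark spot on the counter; it was not a lid.

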